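# Scoop dates from the date box into the serving dish

### The job

Pull the date scoop out from under the little wooden shelf, lay it down flat in the open, then take it again by its handle. In one scoop lift at least three dates out of the open date box, tip them gently into the white dish on the tray from just above it, and finally lay the scoop right way up on the marble or tray, away from the box. Do not touch dates with the gripper, leave any you do not serve in the box and the dish upright on its tray, and do not disturb the flask, the cups or the box's lid.

Things in the scene. Friction and masses are not known exactly. Their poses are not given: they have to be found in the camera images.
- scoop: Steel scoop, wooden handle, 0.16 kg. Origin: centre of the pan's underside. Pan 72 (x) x 62 mm (y), floor 2.5 thick, open at the nose (-x); sides 3 thick, 27 high (16 in the front 22 mm), back wall 27 high. Handle 16 wide, 14 thick, rises at 30 deg towards +x, middle line (34,0,20) to (131,0,76) mm. z up. Starts flat on the marble, pan and some 30 mm of handle showing, the rest under the shelf.
- scoop_grip (a point): Point on the middle line of the scoop's handle, at (103, 0, 60) mm in the scoop's frame: where to hold it.
- scoop_end (a point): End of the scoop's handle, (131, 0, 76) mm in the scoop's frame.
- scoop_well (a point): Middle of the scoop's pan, 15 mm above its underside.
- riser: Little dark wooden shelf, fixed. Origin on the marble, mid-width. Board 130 x 170 x 15 mm spans x 130 to 260 mm in this frame (front edge at x = 130), underside 100 mm, top 115 mm up. Side panels at y = +-78 mm, 144 mm clear between them. The scoop comes out towards -x.
- date_box: Open wooden box, fixed, 212 (x) x 86 mm (y), origin centre of underside. Inside 200 x 74 mm, floor at z = 6 mm, sides 38 high, 6 thick. At -x the floor turns up in a 47-degree ramp from x = -72 mm to the 38 mm end wall; at +x only a lip 18 mm high. Dates lie in the -x part; x from 20 to 100 mm is empty: room to set the scoop in, nose to -x, and push to the ramp.
- dish: White porcelain serving bowl standing on the tray, 130 mm across the rim and 45 mm high, 0.3 kg, origin at the centre of its underside.
- tray: Copper-coloured tray, fixed, 290 mm (x) by 210 mm (y), floor 4 mm thick, rim 12 mm high, with a flat handle at each x end; origin at the centre of its underside.
- flask: Matte black steel vacuum flask, standing, 68 mm diameter, 190 mm high, origin at the centre of its underside. To be left alone.
- cups: Four nested white finjan cups with gilt rims standing as one stack on the riser shelf, 61 mm diameter, 97 mm high, origin at the centre of the underside. To be left alone.
- box_lid: Lid of the date box lying flat on the marble beyond the box's +x end, 90 x 212 mm, 10 mm thick with a brass strip to 16 mm; origin at the centre of its underside. To be left alone.
- date1: A firm brown date, rounded, 32 mm long (x) and 20 mm thick, 12 g, origin at its centre, in the date box.
- date2: A firm brown date, rounded, 32 mm long (x) and 20 mm thick, 12 g, origin at its centre, in the date box.
- date3: A firm brown date, rounded, 32 mm long (x) and 20 mm thick, 12 g, origin at its centre, in the date box.
- date4: A firm brown date, rounded, 32 mm long (x) and 20 mm thick, 12 g, origin at its centre, in the date box.
- date5: A firm brown date, rounded, 32 mm long (x) and 20 mm thick, 12 g, origin at its centre, in the date box.

How it is judged:
By the outcome, as a careful person would: the job done as asked, in the order asked, and still so for the second after the job is handed in, with the robot touching nothing.
It also fails if it takes over 72 s, if anything falls off the work surface, if the arm or the gripper's body presses on something with over 40 N, if the wrist force passes 120 N, or if a joint passes its speed limit or range.

### The arm

A 6-joint arm with a two-finger parallel gripper is mounted at the origin on the work surface. World frame = base frame: x ahead of the robot, y to its left, z up, the work surface at z = 0. Lengths are in m, angles in rad, forces in N, time in s.
With the tool pointing down it reaches from about 0.35 to 0.975 m from the base axis. Payload 7.1 kg.
Tool frame: the origin (TCP) lies at the very end of the fingers, on their centre line; the grasp point (between the pads) lies 19 mm behind it (env.pinch_z is the distance from the TCP to the grasp point, in m); z points along the fingers, y is the direction in which the jaws open and shut (so a half turn about z gives the same grasp; the last joint's range is limited). The gripper opens to 88 mm and grips with 3 to 60 N. Pads are 20 mm wide; open, the fingers measure 115 mm over their backs; the gripper's body (75 mm by 178 mm) begins 61 mm behind the grasp point.
Start: joints at [1.327, 0.423, 1.63, -0, 1.089, -0.019], TCP at [0.139, 0.609, 0.223] pointing down, gripper open.
Joint ranges: [-3, 3], [-0.9, 2.11], [0.09, 2.58], [-1.31, 4.45], [0.11, 2.69], [-2.54, 2.54]. Speed limits (rad/s): [2.39, 2.39, 3.01, 3.14, 3.14, 3.14].

### API

Orientations are given as [roll, pitch, yaw] about the fixed x, y, z axes, in that order (R = Rz(yaw) Ry(pitch) Rx(roll)).
In Python, from plant import telemetry, snapshot, job, boxes_of, env gives the robot as it stands.
- The arm moves only by the shell command python3 -m pendant 'ROWS'. ROWS is text: rows parted by semicolons, each of 7 numbers parted by spaces: the opening, from 0 (shut) to 1 (fully open), then the shift along the tool's x, y, z in mm, then the turn, a rotation vector about the tool's x, y, z in degrees. In form: jaw tx ty tz rx ry rz; .... A call has 1 to 20 rows; each row is the pose to reach, as a shift and turn from the pose measured when the call began, along the tool's axes at that moment; what a row does not reach only later rows make up. A row lasts 1/8 s, in which the tool goes at most 62.5 mm and 10.7 degrees, less where a joint would pass 70% of its speed; a pose out of reach is approached as far as the arm can. A call with a gripper value outside its range is refused whole. The fingers move at their own pace and stop on an object; the grip force is fixed at half the most. Time passes only in rows, so rows that repeat a pose let the fingers close. It gives the time, the measured TCP pose, the force and the opening at its end, in the units of the state.
- telemetry.get_obs(): the state, without advancing time (a new reading comes with each control period).
- snapshot(name): name is "scene" or "top"; returns a dict with "pixels" (400x640x3 uint8, red, green, blue), "fx", "fy", "cx", "cy" (pixels), "k1" (the pictures are not rectified: a ray, as slopes to the right and down, at radius r is drawn at 1 + k1 r^2 times it, then the intrinsics apply), "R" (3x3) and "t" (3): a world point X has camera coordinates R X + t. Camera axes: x right, y down, z forward; pixel columns grow to the right and rows downward; lengths in m; the calibration is good to about 2 mm. A picture is of the moment at which its call begins. There is no depth.
- job.hand_in(): hands the job in, once; it reports no verdict.
Trained networks look in a picture, given as the dict that the camera call returned (one of the last four; its "shot" number tells which), for a name from the list of things; names that differ only in an ending like _2 or _b are one class to them, and where a whole thing is asked for, a point or a joint stands for the part that bears it (a point fixed in the world has none). Each returns a list of dicts, best first, with "score" (0 to 1); they miss things now and then, are a little off and sometimes report something else, mostly with a low value. They report only what shows in the picture. A call takes as long as a camera call.
- boxes_of(picture, name): "box" ([centre column, centre row, width, height] in pixels, round what is visible of it).
The state is a dict: "time_s": time; "joint_pos": joint angles; "qd": joint speeds; "effort": joint torques, N m; "position": TCP position; "eef_rot": TCP orientation; "ft_force": force on the tool from outside, world axes, zero at the start; "moment": the same for the moment, N m; "width": finger opening in m.
Only numpy, scipy, OpenCV 4.12 (cv2) and the standard library are available. Lean on these libraries where they do the work, as an engineer would, in place of code of your own. Each camera call takes 0.05 s, during which the arm holds its last target.

## Working session

There is one attempt and no reset: what is moved stays moved. The work goes in short steps, Python scripts to look and compute and a shell command to move; the robot and the scene stay as the last step left them, time stands still between calls to the robot, and variables do not carry over. Pictures are saved under pics/ and viewed, and the job is handed in when it is done.

```bash
ls; mkdir -p pics
python3 - <<'E'
from plant import telemetry, snapshot, job, boxes_of, env
import cv2
print(telemetry.get_obs()); print(env.pinch_z)
for n in ("scene","top"):
    s=snapshot(n); cv2.imwrite(f"pics/a_{n}.png",s["pixels"][:,:,::-1])
    print(n,{k:s[k] for k in s if k!="pixels"})
    for nm in ["scoop","riser","date_box","dish","tray","flask","cups","box_lid","date1","scoop_grip","scoop_end"]:
        print(nm,[(round(d["score"],2),[round(float(v),1) for v in d["box"]]) for d in boxes_of(s,nm)[:6]])
E
```

```text
pics
{'time_s': 0.0, 'joint_pos': array([ 1.32702616e+00,  4.23811655e-01,  1.63069224e+00, -1.62022130e-05,
        1.08860185e+00, -1.90118109e-02]), 'qd': array([ 0.00176717,  0.00070694, -0.00188042,  0.00086456,  0.0011069 ,
        0.00076053]), 'effort': array([ 1.70812273e-03, -5.44656837e+01, -2.73660421e+01,  6.44390308e-02,
        2.29587872e-02, -1.09427629e-04]), 'position': array([0.13914577, 0.60874054, 0.22191904]), 'eef_rot': array([-3.14007956e+00, -1.44240787e-05,  2.91684181e+00]), 'ft_force': array([-0.5911374 ,  0.16941606,  0.13325821]), 'moment': array([ 0.01951502,  0.02945096, -0.00088853]), 'width': 0.08810800767133974}
0.0187
scene {'fx': 443.4257830054922, 'fy': 443.4257830054922, 'cx': 326.90075692583076, 'cy': 205.0424787186466, 'k1': 0.015330666260188157, 'R': array([[-0.85511282,  0.51838875,  0.00742807],
       [ 0.36312254,  0.60909532, -0.70508504],
       [-0.37003256, -0.60022996, -0.70908385]]), 't': array([ 0.52911258, -0.13755845,  1.30964651]), 'shot': 1}
scoop [(0.58, [294.9, 177.4, 32.9, 23.1])]
riser [(0.62, [246.2, 171.2, 68.7, 85.3]), 
[... 1168 characters left out ...]
160.1, 67.4, 61.1])]
date_box [(0.76, [221.6, 243.2, 51.0, 78.6])]
dish [(0.85, [325.8, 229.7, 46.1, 46.4]), (0.36, [327.8, 131.4, 23.3, 42.3])]
tray [(0.63, [322.2, 233.5, 83.3, 112.0])]
flask [(0.9, [327.0, 132.8, 23.7, 40.3]), (0.4, [401.9, 199.1, 25.0, 39.8]), (0.24, [326.1, 230.5, 47.9, 42.6])]
cups [(0.71, [428.8, 145.4, 31.4, 29.8])]
box_lid [(0.89, [207.3, 171.3, 80.6, 44.4])]
date1 [(0.56, [217.2, 241.4, 10.0, 9.4]), (0.46, [215.0, 253.7, 13.8, 2.8]), (0.38, [216.9, 264.1, 8.3, 6.9]), (0.38, [228.8, 252.2, 15.5, 7.1])]
scoop_grip [(0.81, [401.4, 199.4, 24.7, 42.5]), (0.56, [203.7, 170.2, 77.8, 46.7])]
scoop_end [(0.82, [401.3, 198.8, 22.6, 39.3]), (0.55, [416.0, 157.9, 71.0, 59.7])]
```

Run:
```python
import cv2
a=cv2.imread("pics/a_scene.png")
cv2.imwrite("pics/a1.png",cv2.resize(a[100:400,170:570],None,fx=2,fy=2,interpolation=cv2.INTER_CUBIC))
b=cv2.imread("pics/a_top.png")
cv2.imwrite("pics/a2.png",cv2.resize(b[100:300,160:460],None,fx=2.66,fy=2.66,interpolation=cv2.INTER_CUBIC))
```

```text
(no output)
```

View pics/a1.png

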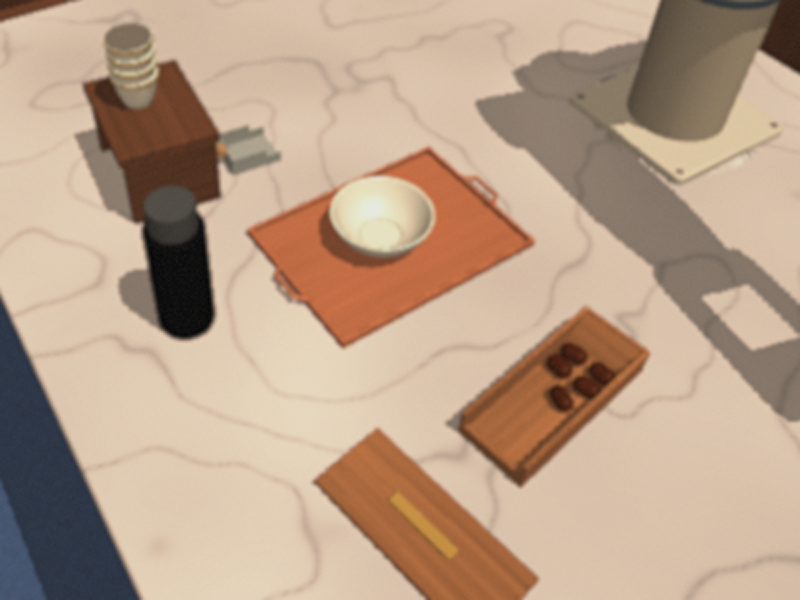

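View pics/a2.png

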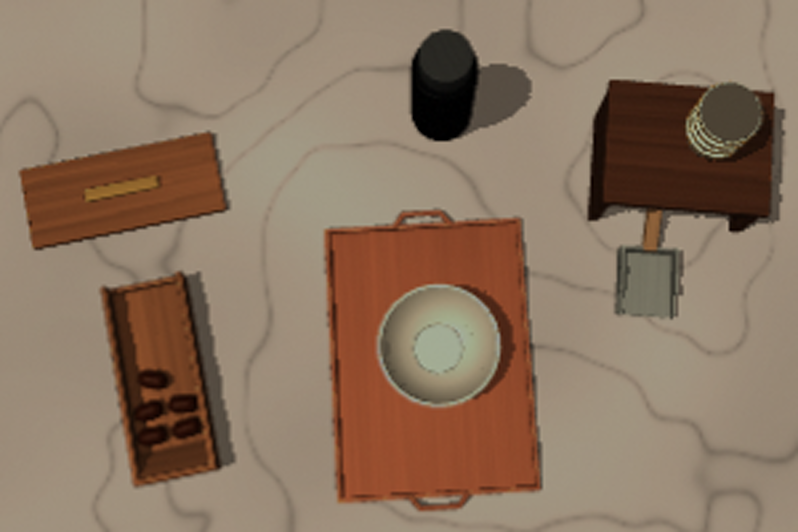

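The scene view (2x crop from (170,100)) shows everything clearly. The top view (2.66x crop from (160,100)) shows the scoop's pan just in front of the shelf, around crop (649,283). The five dates are at the box's near (ramp) end, and the box, shelf and scoop all have -x roughly towards the robot. Next I'll fit the poses.

```bash
cat > h.py <<'E'
import numpy as np, cv2
from scipy.optimize import least_squares
from scipy.spatial.transform import Rotation as Ro
def proj(s,X):
    X=np.atleast_2d(X); c=X@np.array(s["R"]).T+np.array(s["t"]); p=c[:,:2]/c[:,2:]
    r2=(p**2).sum(1,keepdims=True); p=p*(1+s["k1"]*r2)
    return p*[s["fx"],s["fy"]]+[s["cx"],s["cy"]]
def back(s,uv,z):
    f=lambda q: (proj(s,[q[0],q[1],z])[0]-uv)
    return least_squares(f,[0.5,0.0]).x
def T(p,yaw,P,z0=0.):
    P=np.atleast_2d(P); c,s=np.cos(yaw),np.sin(yaw)
    return np.c_[p[0]+c*P[:,0]-s*P[:,1], p[1]+s*P[:,0]+c*P[:,1], P[:,2]+z0]
def fit(views,z0=0.,x0=(0.5,0,0)):
    # views: list of (s, P model pts, uv)
    f=lambda q: np.concatenate([(proj(s,T(q[:2],q[2],P,z0))-uv).ravel() for s,P,uv in views])
    r=least_squares(f,x0); return r.x, np.sqrt((r.fun**2).mean()*2)
E
python3 - <<'E'
from h import *
from plant import snapshot
import pickle
S={n:snapshot(n) for n in("scene","top")}
pickle.dump(S,open("s0.pkl","wb"))
top,sc=S["top"],S["scene"]
A=lambda l:np.array(l)/2.66+[160,100]
B=lambda l:np.array(l)/2.0+[170,100]
m=1e-3
# tray
x,y,z=.145,.105,.012
P=np.array([[x,y,z],[x,-y,z],[-x,-y,z],[-x,y,z]])
print("tray",fit([(top,P,A([(326,230),(521,219),(541,489),(338,500)])),(sc,P,B([(344,344),(248,233),(429,150),(532,242)]))]))
P=np.array([[106,43,18],[106,-43,18],[-106,-43,38],[-106,43,38]])*m
print("box",fit([(top,P,A([(102,288),(183,273),(218,466),(135,485)])),(sc,P,B([(520,484),(461,417),(587,308),(648,354)]))]))
P=np.array([[130,85,115],[130,-85,115],[260,-85,115],[260,85,115]])*m
print("riser",fit([(top,P[[0,1,3]],A([(592,205),(770,215),(609,81)])),(sc,P,B([(122,160),(216,131),(175,63),(85,87)]))],x0=(.6,-.1,0)))
P=np.array([[36,31,27],[36,-31,27],[-36,-31,16],[-36,31,16]])*m
print("scoop",fit([(top,P,A([(621,248),(681,250),(676,318),(616,316)])),(sc,P[:3],B([(228,172),(220,134),(262,126)]))],x0=(.7,-.1,0))) 
print("dish",back(top,A((439,346)),.049),back(sc,B((382,217)),.049))
for u in [(154,379),(148,409),(184,402),(152,434),(187,428)]: print("date t",back(top,A(u),.016))
for u in [(574,352),(560,366),(602,373),(586,385),(562,398)]: print("date s",back(sc,B(u),.016))
print("flask",back(sc,B((187,322)),.0),"cups",back(top,A((731,105)),.212))
E
```

```text
tray (array([ 0.49931026, -0.0092378 ,  0.0358348 ]), np.float64(1.8036712643009898))
box (array([0.48450704, 0.27618272, 0.17563763]), np.float64(1.8766357537759906))
riser (array([ 0.55273866, -0.1393968 , -0.81717058]), np.float64(26.079462568981736))
scoop (array([ 0.57316901, -0.24620757, -0.08871048]), np.float64(2.958625694053798))
dish [ 0.50417514 -0.01963697] [ 0.51481686 -0.01039363]
date t [0.48035817 0.28305572]
date t [0.44886119 0.28903208]
date t [0.4551485  0.25127095]
date t [0.4225464  0.28455402]
date t [0.42774666 0.24795354]
date s [0.42989448 0.2478438 ]
date s [0.45617773 0.25395726]
date s [0.42306083 0.28439133]
date s [0.44897547 0.28691033]
date s [0.48250763 0.28592263]
flask [ 0.77772926 -0.02332354] cups [ 0.70818346 -0.29620398]
```

Run:
```python
import cv2,pickle
S=pickle.load(open("s0.pkl","rb"))
def crop(n,x0,y0,w,h,f,o):
    a=S[n]["pixels"][y0:y0+h,x0:x0+w,::-1]
    a=cv2.resize(a,None,fx=f,fy=f,interpolation=cv2.INTER_CUBIC)
    return a
import numpy as np
a=crop("scene",200,130,120,80,6.6,0)[:300*2]
cv2.imwrite("pics/b1.png",a)
cv2.imwrite("pics/b2.png",crop("top",370,120,90,110,5.4,0))
cv2.imwrite("pics/b3.png",crop("scene",390,250,110,95,6,0))
cv2.imwrite("pics/b4.png",crop("top",190,190,70,100,6,0))
```

```text
(no output)
```

View pics/b1.png

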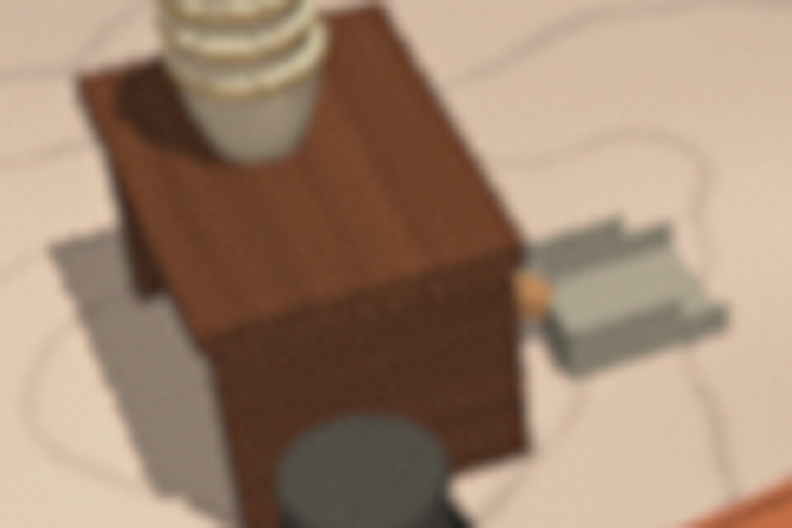

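View pics/b2.png

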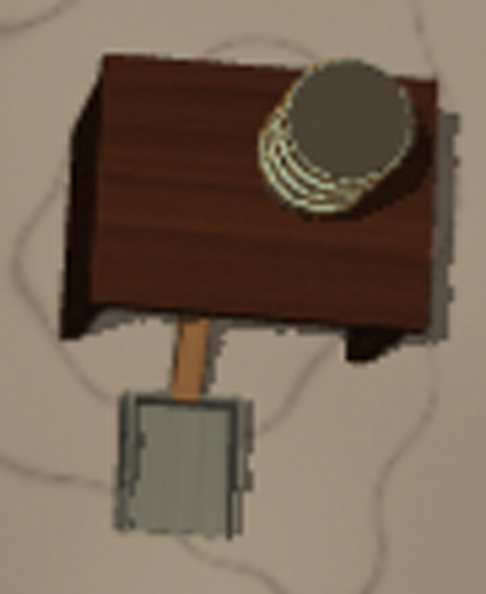

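View pics/b3.png

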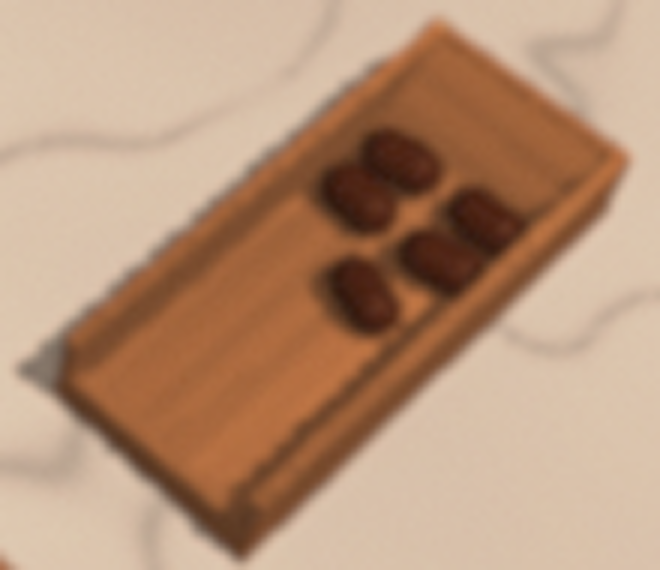

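View pics/b4.png

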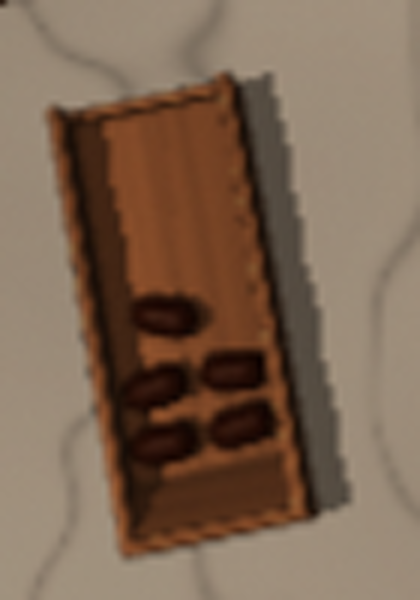

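Run:
```python
from h import *
import pickle
S=pickle.load(open("s0.pkl","rb")); top,sc=S["top"],S["scene"]
m=1e-3
C1=lambda l:np.array(l)/6.6+[200,130]
C2=lambda l:np.array(l)/5.4+[370,120]
C3=lambda l:np.array(l)/6+[390,250]
C4=lambda l:np.array(l)/6+[190,190]
P=np.array([[106,43,38],[106,-43,38],[-106,-43,38],[-106,43,38]])*m
q=fit([(top,P,C4([(50,105),(232,73),(315,515),(125,557)])),(sc,P[1:],C3([(65,335),(437,18),(628,157)]))]);print("box",q)
P=np.array([[130,85,115],[130,-85,115],[260,-85,115],[260,85,115]])*m
print("riser",fit([(top,P,C2([(92,303),(430,328),(437,80),(105,55)])),(sc,P,C1([(522,243),(380,5),(80,75),(207,345)]))],x0=(.6,-.1,0)))
P=np.array([[36,31,27],[36,-31,27],[-36,-31,0],[-36,31,0]])*m
Q=np.array([[36,31,0],[-36,31,0],[36,-31,27],[-14,-31,27]])*m
v=[(top,P,C2([(120,393),(252,400),(238,538),(115,530)])),(sc,Q,C1([(575,378),(727,325),(528,243),(622,218)]))]
r=fit(v,x0=(.6,-.2,0));print("scoop",r)
for s,p,uv in v: print((proj(s,T(r[0][:2],r[0][2],p))-uv).round(1).tolist())
qb=q[0]
for u in [(165,315),(157,385),(233,370),(163,440),(242,424)]:
    X=back(top,C4(u),.018);d=X-qb[:2];c,s=np.cos(qb[2]),np.sin(qb[2]);print("date in box mm",1e3*(c*d[0]+s*d[1]),1e3*(-s*d[0]+c*d[1]))
# dish rim fit by outline
g=np.linspace(0,2*np.pi,60)
for n,bx in (("top",[325.8,229.7,46.1,46.4]),("scene",[360.6,209.2,52.8,41.7])):
    pass
```

```text
box (array([0.48281352, 0.27464271, 0.1810038 ]), np.float64(1.2383011093496352))
riser (array([ 0.5024717 , -0.25662976, -0.1019754 ]), np.float64(1.7786880481811558))
scoop (array([ 0.57240716, -0.24817523, -0.07805279]), np.float64(1.4439140975377673))
[[1.4, -0.7], [-1.4, -0.9], [-1.3, -0.4], [0.1, -0.0]]
[[0.7, -0.4], [1.4, -0.1], [-1.5, -0.7], [0.7, -1.9]]
date in box mm -0.9526651718905748 9.427930734900922
date in box mm -32.417308135743426 18.623247675682048
date in box mm -32.89050356662057 -17.1570369477966
date in box mm -58.133438325820755 20.21822054711698
date in box mm -58.48530565754814 -16.88401018295316
```

```bash
cat >> h.py <<'E'
PZ=0.0187
def scoop_tool(pos,yaw,pitch=0.,a=0.,grip=(.103,0,.060),roll=0.):
    """world TCP pose for scoop at pos (3), yaw, nose-down pitch th, tool tilt a rel scoop; pivot = scoop origin"""
    th=pitch
    Rs=Ro.from_euler('z',yaw).as_matrix()@np.array([[np.cos(th),0,-np.sin(th)],[0,1,0],[np.sin(th),0,np.cos(th)]])@Ro.from_euler('x',roll).as_matrix()
    Rt=Rs@np.array([[np.cos(a),0,np.sin(a)],[0,-1,0],[np.sin(a),0,-np.cos(a)]])
    p=np.array(pos)+Rs@np.array(grip)+PZ*Rt[:,2]
    return p,Rt
def rel(p,R,o=None):
    if o is None:
        from plant import telemetry
        o=telemetry.get_obs()
    R0=Ro.from_euler('xyz',o["eef_rot"]).as_matrix(); 
    t=R0.T@(np.array(p)-o["position"])*1e3; w=np.degrees(Ro.from_matrix(R0.T@R).as_rotvec())
    print("tx ty tz %.1f %.1f %.1f  r %.1f %.1f %.1f"%(*t,*w))
def show(o=None):
    from plant import telemetry
    o=telemetry.get_obs()
    print("t",o["time_s"],"q",o["joint_pos"].round(3),"p",o["position"].round(4),"rot",o["eef_rot"].round(3),"f",o["ft_force"].round(1),"w",round(o["width"],4))
    return o
E
python3 - <<'E'
from h import *
a=np.radians(40)
p,R=scoop_tool((.5724,-.2482,0),-.085,0,a,grip=(.052,0,.0304))
pre=p-.10*R[:,2]+np.array([0,0,.05]); print(p,pre); rel(pre,R)
E
```

```text
[ 0.63618899 -0.25363516  0.01607497] [ 0.5721423  -0.24817804  0.14267941]
tx ty tz -613.1 -739.4 80.0  r -59.0 4.1 162.0
```

```bash
python3 -m pendant '0.5 -613 -739 60 -59 4 162;0.5 -613 -739 60 -59 4 162;0.5 -613 -739 60 -59 4 162;0.5 -613 -739 60 -59 4 162;0.5 -613 -739 60 -59 4 162;0.5 -613 -739 60 -59 4 162;0.5 -613 -739 60 -59 4 162;0.5 -613 -739 60 -59 4 162;0.5 -613 -739 60 -59 4 162;0.5 -613 -739 60 -59 4 162;0.5 -613 -739 60 -59 4 162;0.5 -613 -739 60 -59 4 162;0.5 -613 -739 60 -59 4 162;0.5 -613 -739 60 -59 4 162;0.5 -613 -739 60 -59 4 162;0.5 -613 -739 60 -59 4 162;0.5 -613 -739 60 -59 4 162;0.5 -613 -739 60 -59 4 162'
cat > go.py <<'E'
from h import *
from plant import snapshot
import sys,cv2,pickle
show()
n=sys.argv[1]
S={k:snapshot(k) for k in("scene","top")}; pickle.dump(S,open("s.pkl","wb"))
for k in S: cv2.imwrite(f"pics/{n}_{k}.png",S[k]["pixels"][:,:,::-1])
E
cat > crop.py <<'E'
import cv2,sys
n,x0,y0,w,h,f=sys.argv[1],*map(float,sys.argv[2:7]); x0,y0,w,h=map(int,(x0,y0,w,h))
a=cv2.imread(f"pics/{n}.png")[y0:y0+h,x0:x0+w]
cv2.imwrite(f"pics/{sys.argv[7]}.png",cv2.resize(a,None,fx=f,fy=f,interpolation=cv2.INTER_CUBIC))
E
python3 go.py c
python3 - <<'E'
from h import *
a=np.radians(40)
p,R=scoop_tool((.5724,-.2482,0),-.085,0,a,grip=(.052,0,.0304))
rel(p,R); print(p)
E
python3 crop.py c_scene 180 80 200 150 4 c1;python3 crop.py c_top 330 100 160 120 5 c2
```

```text
time_s: 3.55
position: [0.5716, -0.2466, 0.1625]
eef_rot: [3.139, -0.698, -0.079]
ft_force: [-1.0, -0.4, -0.8]
width: 0.0441
t 3.55 q [-0.579  0.383  2.118  1.553  0.31  -0.378] p [ 0.5716 -0.2466  0.1625] rot [ 3.139 -0.698 -0.079] f [-1.  -0.4 -0.8] w 0.0441
tx ty tz -44.6 1.2 154.1  r -0.0 -0.0 0.2
[ 0.63618899 -0.25363516  0.01607497]
```

View pics/c1.png

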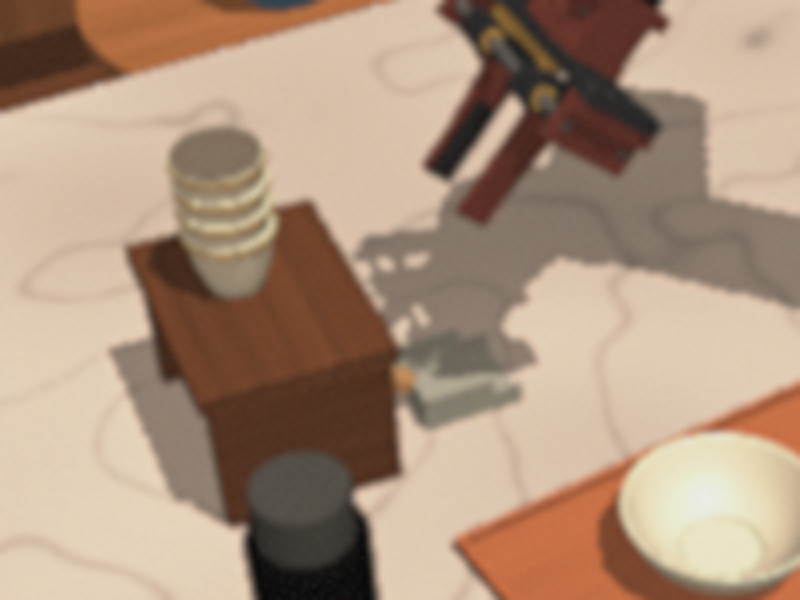

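View pics/c2.png

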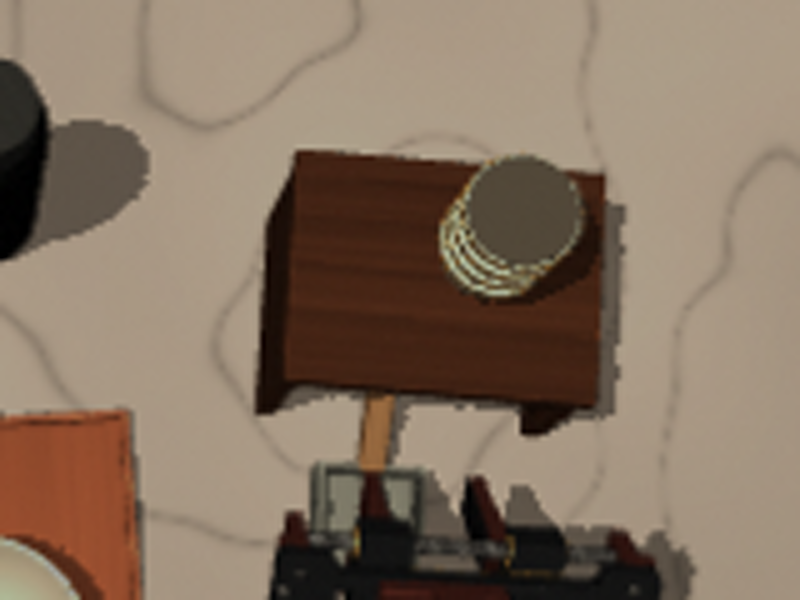

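The fingers are short of the pan and tilted 40°, aligned with the handle (top crop column ~375). The shelf edge is clear, so I'll advance along the tool axis.

```bash
python3 -m pendant '0.5 -45 1 74 0 0 0;0.5 -45 1 74 0 0 0;0.5 -45 1 100 0 0 0;0.5 -45 1 120 0 0 0;0.5 -45 1 140 0 0 0;0.5 -45 1 148 0 0 0;0.5 -45 1 154 0 0 0;0.5 -45 1 154 0 0 0'; python3 go.py d
python3 crop.py d_scene 180 80 200 150 4 d1;python3 crop.py d_top 330 100 160 120 5 d2
```

```text
time_s: 4.65
position: [0.6358, -0.2532, 0.0161]
eef_rot: [3.138, -0.698, -0.08]
ft_force: [-0.1, -0.1, 0.3]
width: 0.0439
t 4.65 q [-0.519  0.736  2.002  2.287  0.367 -1.096] p [ 0.6358 -0.2532  0.0161] rot [ 3.138 -0.698 -0.08 ] f [-0.1 -0.1  0.3] w 0.0439
```

View pics/d1.png

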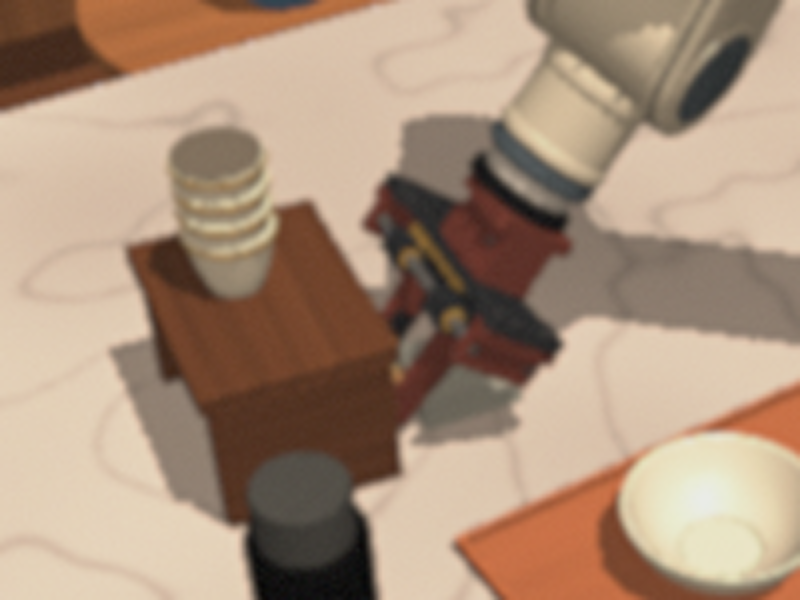

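View pics/d2.png

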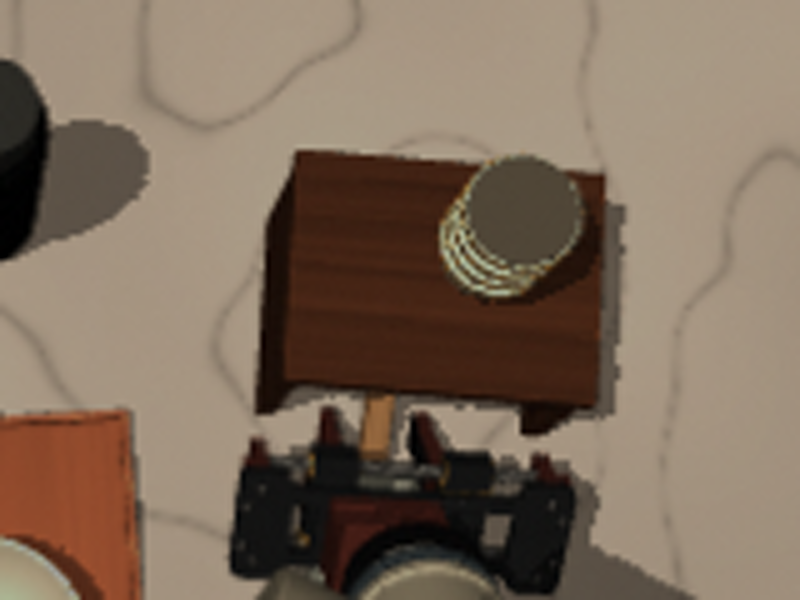

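```bash
python3 -m pendant '0 0 0 0 0 0 0;0 0 0 0 0 0 0;0 0 0 0 0 0 0;0 0 0 0 0 0 0;0 1.5 0 -2 0 0 0;0 -8 0 -13 0 0 0;0 -18 0 -22 0 0 0;0 -31 0 -32 0 0 0;0 -43 0 -42 0 0 0;0 -55 0 -52 0 0 0;0 -67 0 -62 0 0 0;0 -78 0 -71 0 0 0;0 -86 0 -78 0 0 0;0 -91 0 -82 0 0 0;0 -91 0 -82 0 0 0'; python3 go.py e
python3 crop.py e_scene 180 80 200 150 4 e1;python3 crop.py e_top 330 100 160 120 5 e2
```

```text
time_s: 6.62
position: [0.5134, -0.2434, 0.0206]
eef_rot: [3.139, -0.698, -0.081]
ft_force: [0.8, -0.3, -1.2]
width: 0.0158
t 6.625 q [-0.654  0.687  2.234  2.376  0.523 -1.336] p [ 0.5134 -0.2434  0.0206] rot [ 3.139 -0.698 -0.081] f [ 0.8 -0.3 -1.2] w 0.0158
```

View pics/e1.png

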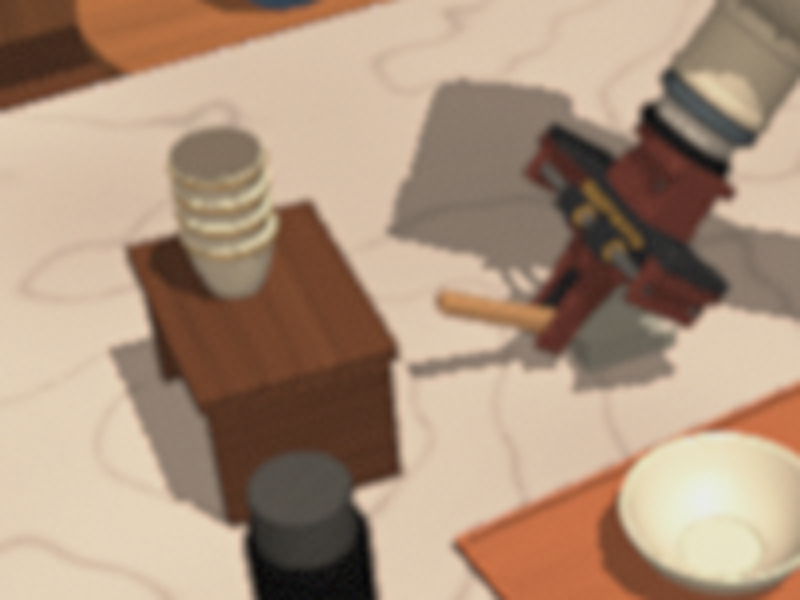

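```bash
python3 -m pendant '0 -1.5 0 2 0 0 0;0 -2.5 0 3 0 0 0;0 -3 0 3.5 0 0 0;0 -3 0 3.5 0 0 0;0.5 -3 0 3.5 0 0 0;0.5 -3 0 3.5 0 0 0;0.5 -3 0 3.5 0 0 0;0.5 -3 0 -10 0 0 0;0.5 -3 0 -30 0 0 0;0.5 -3 0 -70 0 0 0;0.5 -3 0 -130 0 0 0;0.5 -3 0 -170 0 0 0;0.5 -3 0 -170 0 0 0'; python3 go.py f
python3 crop.py f_scene 240 80 160 120 5 f1;python3 crop.py f_top 360 140 120 100 6 f2
```

```text
time_s: 8.35
position: [0.4018, -0.2345, 0.1512]
eef_rot: [3.134, -0.702, -0.079]
ft_force: [-0.1, -0.4, -0.2]
width: 0.0439
t 8.35 q [-0.858  0.266  2.411  1.732  0.471 -0.824] p [ 0.4018 -0.2345  0.1512] rot [ 3.134 -0.702 -0.079] f [-0.1 -0.4 -0.2] w 0.0439
```

View pics/f1.png

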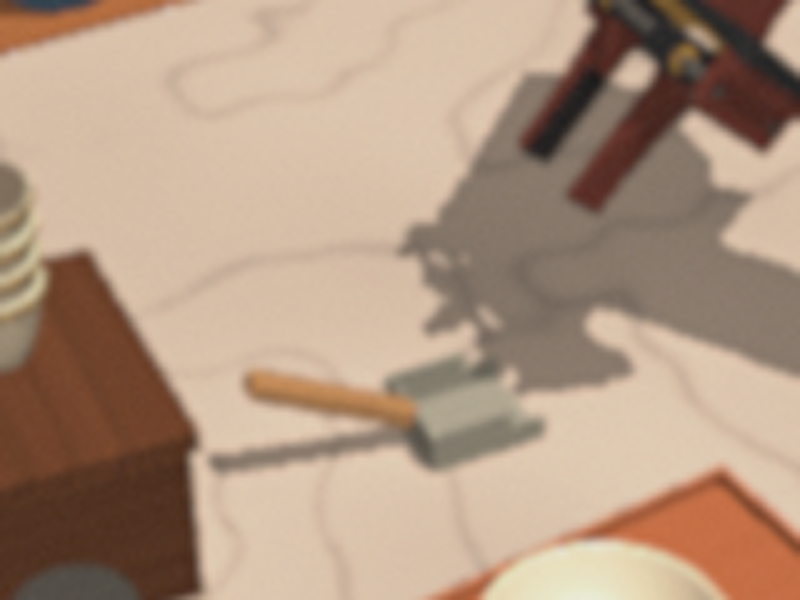

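View pics/f2.png

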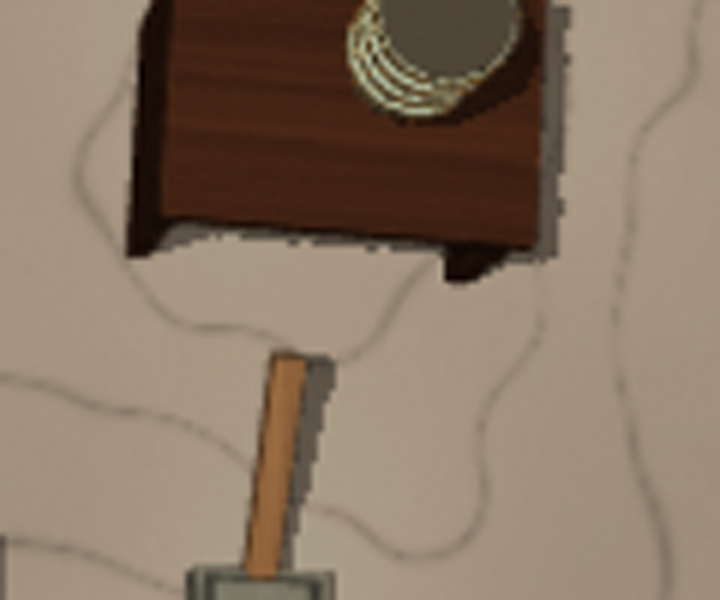

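Run:
```python
from h import *
import pickle
S=pickle.load(open("s.pkl","rb")); top,sc=S["top"],S["scene"]
C=lambda l:np.array(l)/5+[240,80]
D=lambda l:np.array(l)/6+[360,140]
m=1e-3
Pt=np.array([[127.5,8,82],[127.5,-8,82],[36,31,27],[36,-31,27]])*m
Ps=np.array([[131,0,76],[36,31,0],[-36,31,0],[36,-31,27],[-14,-31,27]])*m
v=[(top,Pt,D([(273,352),(308,355),(188,570),(334,573)])),(sc,Ps,C([(250,384),(437,468),(545,425),(387,378),(465,353)]))]
r=fit(v,x0=(.45,-.24,-.08));print("scoop",r)
for s,p,uv in v: print((proj(s,T(r[0][:2],r[0][2],p))-uv).round(1).tolist())
for w in ((0,),(1,)): print(fit([v[w[0]]],x0=(.45,-.24,-.08)))
```

```text
scoop (array([ 0.45220257, -0.23931475, -0.06988203]), np.float64(1.1598166768505738))
[[-0.5, 0.6], [-0.5, 0.3], [1.3, -1.0], [-1.1, -0.5]]
[[0.5, -0.6], [-0.3, 0.3], [0.3, 1.5], [-0.1, -1.5], [-0.3, -1.3]]
(array([ 0.45189459, -0.2390395 , -0.07883113]), np.float64(1.0741760914250464))
(array([ 0.45284921, -0.23884195, -0.05221499]), np.float64(1.1263715410349286))
```

```bash
cat > kin.py <<'E'
from h import *
Q=np.array([[1.32702616,.423811655,1.63069224,0,1.08860185,-.0190118],[-.579,.383,2.118,1.553,.31,-.378],[-.519,.736,2.002,2.287,.367,-1.096],[-.654,.687,2.234,2.376,.523,-1.336],[-.858,.266,2.411,1.732,.471,-.824]])
P=np.array([[.13914577,.60874054,.22191904],[.5716,-.2466,.1625],[.6358,-.2532,.0161],[.5134,-.2434,.0206],[.4018,-.2345,.1512]])
E=np.array([[-3.14007956,0,2.91684181],[3.139,-.698,-.079],[3.138,-.698,-.08],[3.139,-.698,-.081],[3.134,-.702,-.079]])
def fk(q,k,s4,s6):
    h,a1,d,L2,a3,L3,D,e,c,d2=k
    r=lambda ax,x:Ro.from_euler(ax,x).as_matrix()
    A=r('z',q[0]); B=A@r('y',q[1]); C=B@r('y',q[2]); F=C@r('z',s4*q[3]); G=F@r('y',q[4]); H=G@r('z',s6*q[5]+c)
    p=np.array([0,0,h])+A@[a1,d,0]+B@[0,0,L2]+C@[a3,d2,L3]+G@[e,0,D]
    return p,H
def fitk():
    best=None
    for s4 in(1,-1):
        for s6 in(1,-1):
            for c0 in (0,1.57,3.14,-1.57):
                f=lambda k:np.concatenate([np.r_[(fk(q,k,s4,s6)[0]-p)*10,Ro.from_matrix(fk(q,k,s4,s6)[1].T@Ro.from_euler('xyz',e).as_matrix()).as_rotvec()] for q,p,e in zip(Q,P,E)]+[np.array(k[:9:1])*1e-4])
                r=least_squares(f,[.3,.0,0,.4,0,.4,.25,0,c0,0])
                if best is None or r.cost<best[0]: best=(r.cost,r.x,s4,s6)
    return best
if __name__=="__main__":
    b=fitk();print(b)
    for q,p in zip(Q,P): print((fk(q,*b[1:])[0]-p).round(4))
E
python3 kin.py
```

```text
(np.float64(1.665318365456576e-05), array([ 3.12845026e-01,  1.49630941e-04,  1.50838905e-10,  5.62968526e-01,
        7.73555152e-02,  4.84147576e-01,  3.10470164e-01, -4.83781087e-04,
        1.57102388e+00,  1.19645278e-02]), 1, 1)
[-0.0001 -0.     -0.    ]
[-0.0001 -0.0001 -0.    ]
[ 0.0003 -0.      0.0003]
[-0.0002  0.0001 -0.0001]
[-0.      0.     -0.0001]
```

```bash
cat > ik.py <<'E'
from kin import *
KB=fitk()
LO=np.array([-3,-.9,.09,-1.31,.11,-2.54]);HI=np.array([3,2.11,2.58,4.45,2.69,2.54])
def ik(p,R,q0):
    f=lambda q:(lambda x:np.r_[(x[0]-p)*10,Ro.from_matrix(x[1].T@R).as_rotvec()])(fk(q,*KB[1:]))
    r=least_squares(f,np.clip(q0,LO+.01,HI-.01),bounds=(LO,HI)); return r.x,np.abs(r.fun).max()
E
python3 - <<'E'
from ik import *
import pickle
S=pickle.load(open("s0.pkl","rb"))
g=np.linspace(0,2*np.pi,400)
def ext(s,c,z=.049):
    p=proj(s,np.c_[c[0]+.065*np.cos(g),c[1]+.065*np.sin(g),0*g+z]); return p
A=lambda l:np.array(l)/2.66+[160,100]
B=lambda l:np.array(l)/2.0+[170,100]
t0=np.r_[A((378,284)),A((500,406))]; s0=np.r_[B((329,178)),B((435,178))][[0,1,2]]
def f(c):
    p=ext(S["top"],c);q=ext(S["scene"],c)
    return np.r_[np.r_[p.min(0),p.max(0)]-t0,np.r_[q.min(0),q.max(0)[0]]-s0]
r=least_squares(f,[.5,-.01]);print(r.x,r.fun.round(2)); dish=r.x
# regrasp & path feasibility
q0=np.array([-.858,.266,2.411,1.732,.471,-.824])
box=np.array([.4828,.2746]);by=.181
def inbox(x,y,z): return T(box,by,[x*1e-3,y*1e-3,z*1e-3])[0]
for a in (0,15,30):
  ar=np.radians(a);print("a",a);q=q0
  W=[("reg",(.452,-.239,0),-.078,0),("lift",(.452,-.239,.15),-.078,0),("mid",(.45,.0,.18),.05,0),("over",tuple(inbox(58,0,100)),by,0),("in",tuple(inbox(58,0,7)),by,0),("push",tuple(inbox(-36,0,7)),by,0),("tilt",tuple(inbox(-34,0,20)),by,-25),("up",tuple(inbox(-34,0,140)),by,-25)]
  for n,pos,yaw,th in W:
    q,e=ik(*scoop_tool(pos,yaw,np.radians(th),ar),q); print(n,q.round(2),round(e,4))
  qq=q
  for psi in (.4,.8,1.2,1.57,-.6):
    q=qq; out=[]
    for th in (-25,0,20,40,60,70):
        # nose pos above dish
        t=np.radians(th); R=scoop_tool((0,0,0),psi,t,0)[1]@np.diag([1,-1,-1])
        nose=np.array([dish[0],dish[1],.075])+np.r_[.02*np.cos(psi),.02*np.sin(psi),0]
        pos=nose-R@np.array([-.036,0,0])
        q,e=ik(*scoop_tool(pos,psi,t,ar),q); out.append((th,round(e,3),q.round(2).tolist()))
    print(psi,[o[:2] for o in out],out[-2][2])
E
```

```text
[ 0.50775919 -0.01909094] [-0.69 -1.08  0.2  -0.33  0.63 -1.57  0.23]
a 0
reg [-0.44  0.65  1.76  0.    0.74  1.21] 0.0
lift [-0.44  0.43  1.69  0.    1.01  1.21] 0.0
mid [-0.01  0.32  1.79  0.    1.03  1.51] 0.0
over [ 0.43  0.63  1.48 -0.    1.03  1.81] 0.0
in [0.43 0.75 1.51 0.   0.88 1.81] 0.0
push [ 0.46  0.65  1.73 -0.    0.76  1.85] 0.0
tilt [0.41 0.89 1.39 0.1  1.29 1.75] 0.0
up [0.41 0.74 1.37 0.1  1.46 1.77] 0.0
0.4 [(-25, np.float64(0.0)), (0, np.float64(0.0)), (20, np.float64(0.0)), (40, np.float64(0.0)), (60, np.float64(0.0)), (70, np.float64(0.0))] [-0.36, 0.34, 2.36, 2.11, 0.77, -1.14]
0.8 [(-25, np.float64(0.0)), (0, np.float64(0.0)), (20, np.float64(0.0)), (40, np.float64(0.0)), (60, np.float64(0.0)), (70, np.float64(0.0))] [-0.48, 0.41, 2.21, 1.53, 0.98, -0.96]
1.2 [(-25, np.float64(0.0)), (0, np.float64(0.0)), (20, np.float64(0.0)), (40, np.float64(0.0)), (60, np.float64(0.0)), (70, np.float64(0.0))] [-0.5, 0.49, 2.03, 1.15, 1.22, -0.91]
1.57 [(-25, np.float64(0.0)), (0, np.float64(0.0)), (20, np.float64(0.0)), (40, np.float64(0.0)), (60, np.float64(0.0)), (70, np.
[... 2119 characters left out ...]
loat64(0.0)), (20, np.float64(0.0)), (40, np.float64(0.0)), (60, np.float64(0.0)), (70, np.float64(0.0))] [-0.58, 0.77, 2.22, 1.76, 1.54, -1.43]
1.2 [(-25, np.float64(0.0)), (0, np.float64(0.0)), (20, np.float64(0.0)), (40, np.float64(0.0)), (60, np.float64(0.0)), (70, np.float64(0.0))] [-0.58, 0.79, 2.01, 1.38, 1.64, -1.24]
1.57 [(-25, np.float64(0.0)), (0, np.float64(0.0)), (20, np.float64(0.0)), (40, np.float64(0.0)), (60, np.float64(0.0)), (70, np.float64(0.0))] [-0.51, 0.84, 1.82, 1.11, 1.8, -1.14]
-0.6 [(-25, np.float64(0.0)), (0, np.float64(0.057)), (20, np.float64(0.285)), (40, np.float64(0.565)), (60, np.float64(0.87)), (70, np.float64(1.025))] [-0.08, 0.12, 2.23, -0.76, 0.11, 2.54]
```

Run:
```python
from ik import *
a=np.radians(10)
p,R=scoop_tool((.452,-.239,0),-.076,0,a)
print(p); rel(p-.08*R[:,2],R); rel(p,R)
```

```text
[ 0.55794053 -0.24706702  0.0415841 ]
tx ty tz 89.4 -0.5 113.4  r 0.4 -30.1 -0.3
tx ty tz 49.2 -1.0 182.6  r 0.4 -30.1 -0.3
```

```bash
python3 -m pendant '0.6 89 -0.5 113 0.4 -30 -0.3;0.6 89 -0.5 113 0.4 -30 -0.3;0.6 89 -0.5 113 0.4 -30 -0.3;0.6 89 -0.5 113 0.4 -30 -0.3;0.6 89 -0.5 113 0.4 -30 -0.3;0.6 89 -0.5 113 0.4 -30 -0.3'
python3 - <<'E'
from ik import *
show()
p,R=scoop_tool((.452,-.239,0),-.076,0,np.radians(10))
rel(p,R)
E
```

```text
time_s: 9.2
position: [0.5268, -0.2322, 0.1184]
eef_rot: [-3.077, -0.263, -0.063]
ft_force: [0.1, -0.2, -0.2]
width: 0.0528
t 9.2 q [-0.53   0.431  1.96   0.33   0.569  0.832] p [ 0.5268 -0.2322  0.1184] rot [-3.077 -0.263 -0.063] f [ 0.1 -0.2 -0.2] w 0.0528
tx ty tz 11.0 18.2 81.5  r -3.9 -5.0 0.9
```

```bash
python3 -m pendant '0.6 18 13 2 -3.9 -5 0.9;0.6 18 13 2 -3.9 -5 0.9;0.6 18 13 2 -3.9 -5 0.9;0.6 17 14 20 -3.9 -5 0.9;0.6 15 16 40 -3.9 -5 0.9;0.6 13 17 60 -3.9 -5 0.9;0.6 11.5 18 75 -3.9 -5 0.9;0.6 11 18.2 81.5 -3.9 -5 0.9;0.6 11 18.2 81.5 -3.9 -5 0.9'
python3 - <<'E'
from ik import *
show()
p,R=scoop_tool((.452,-.239,0),-.076,0,np.radians(10))
rel(p,R)
E
python3 go.py g; python3 crop.py g_scene 240 80 160 120 5 g1;python3 crop.py g_top 360 140 120 100 6 g2
```

```text
time_s: 10.32
position: [0.5579, -0.247, 0.041]
eef_rot: [-3.141, -0.174, -0.076]
ft_force: [-0.2, 0.0, 0.8]
width: 0.0523
t 10.325 q [-0.47   0.606  1.869  0.137  0.509  1.062] p [ 0.5579 -0.247   0.041 ] rot [-3.141 -0.174 -0.076] f [-0.2  0.   0.8] w 0.0523
tx ty tz 0.2 0.1 -0.5  r -0.0 0.0 0.0
t 10.325 q [-0.47   0.606  1.869  0.137  0.509  1.062] p [ 0.5579 -0.247   0.041 ] rot [-3.141 -0.174 -0.076] f [-0.2  0.   0.8] w 0.0523
```

View pics/g1.png

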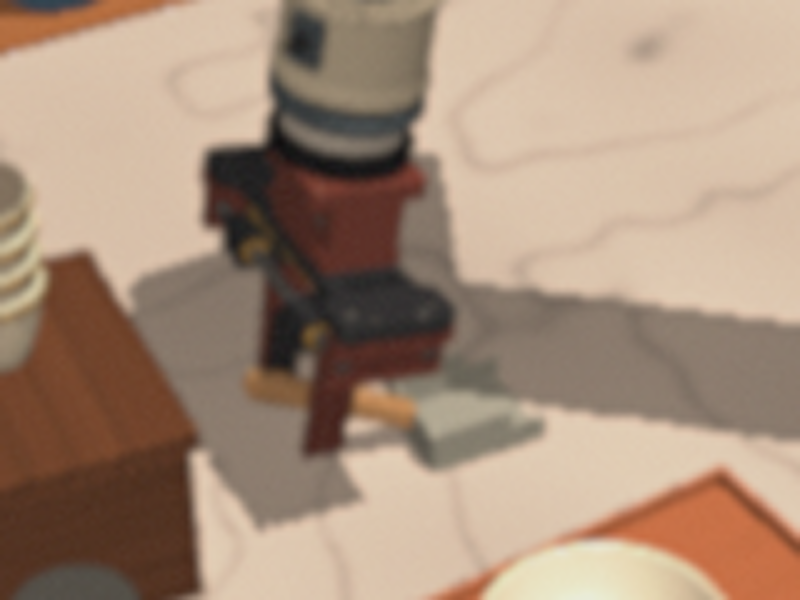

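View pics/g2.png

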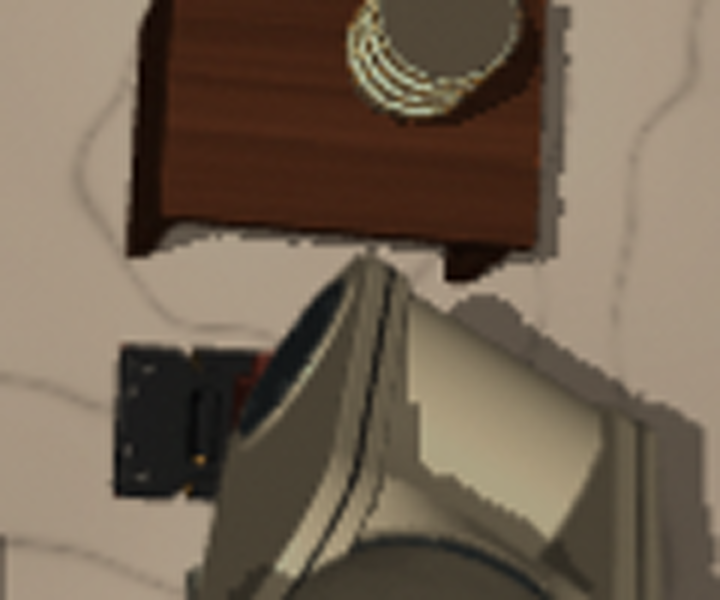

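The jaws straddle the handle near its end (scene crop (300,385)). I'll close and lift.

```bash
python3 -m pendant '0 0 0 0 0 0 0;0 0 0 0 0 0 0;0 0 0 0 0 0 0;0 0 0 0 0 0 0;0 0.3 0 -2 0 0 0;0 1 0 -6 0 0 0;0 3 0 -15 0 0 0;0 6 0 -32 0 0 0;0 10 0 -55 0 0 0;0 14 0 -80 0 0 0;0 18 0 -105 0 0 0;0 23 0 -130 0 0 0;0 28 0 -158 0 0 0;0 28 0 -158 0 0 0'; python3 go.py i; python3 crop.py i_scene 240 40 160 120 5 i1;python3 crop.py i_top 360 140 120 100 6 i2
python3 - <<'E'
from ik import *
box=np.array([.4828,.2746]);by=.181
p,R=scoop_tool((.47,.02,.17),.06,0,np.radians(10));rel(p,R)
p,R=scoop_tool(T(box,by,[.058,0,.11])[0],by,0,np.radians(10));rel(p,R)
E
```

```text
time_s: 12.18
position: [0.5597, -0.2479, 0.2058]
eef_rot: [3.139, -0.181, -0.075]
ft_force: [0.7, -0.4, -2.3]
width: 0.0158
t 12.175 q [-0.47   0.355  1.794  0.091  0.826  1.12 ] p [ 0.5597 -0.2479  0.2058] rot [ 3.139 -0.181 -0.075] f [ 0.7 -0.4 -2.3] w 0.0158
tx ty tz -1.0 -273.9 -9.5  r 1.4 -0.1 -7.7
tx ty tz 34.9 -556.2 57.6  r 2.6 -0.1 -14.5
```

View pics/i1.png

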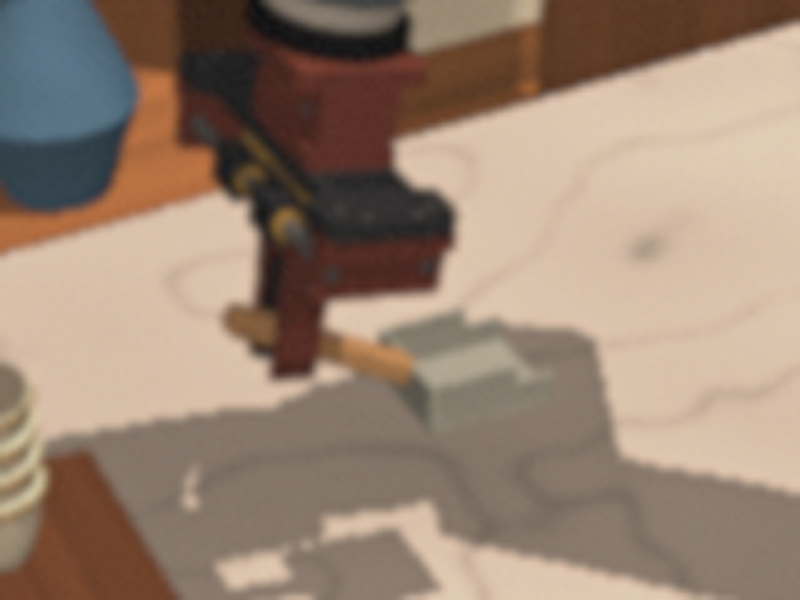

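View pics/i2.png

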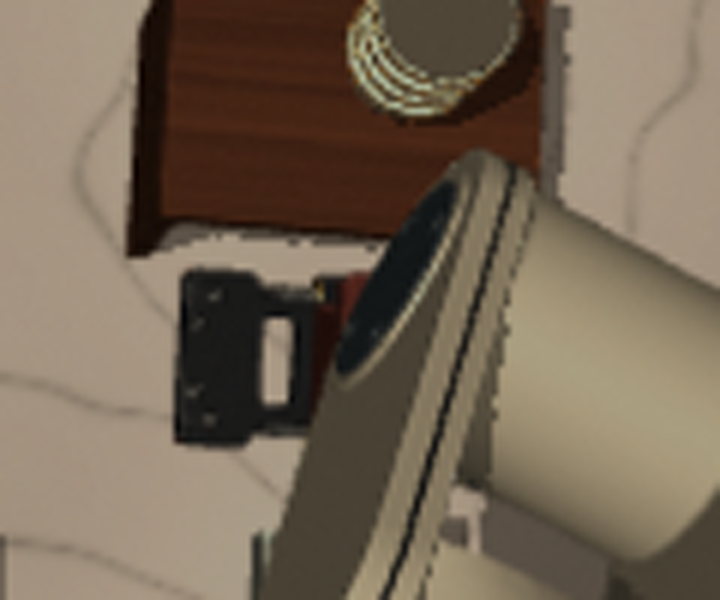

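Run:
```python
from h import *
import pickle
from plant import telemetry
o=telemetry.get_obs();S=pickle.load(open("s.pkl","rb"));sc=S["scene"]
C=lambda l:np.array(l)/5+[240,40]
m=1e-3
Ps=np.array([[131,0,76],[36,31,0],[-36,31,0],[36,-31,27],[-14,-31,27]])*m
uv=C([(233,322),(433,430),(552,378),(383,335),(462,312)])
Rt=Ro.from_euler('xyz',o["eef_rot"]).as_matrix(); g=o["position"]-PZ*Rt[:,2]
print("grip",g)
def pts(k):
    th,dy,yaw,along=k
    R=Ro.from_euler('z',yaw).as_matrix()@np.array([[np.cos(th),0,-np.sin(th)],[0,1,0],[np.sin(th),0,np.cos(th)]])
    return (Ps-np.array([.103,0,.060])-along*np.array([.866,0,.5]))@R.T+g
f=lambda k:np.r_[(proj(sc,pts(k))-uv).ravel(),20*k[1],(k[2]+.076)*100]
r=least_squares(f,[0,0,-.076,0]);print(r.x,"pitch deg nose-down",np.degrees(r.x[0]),r.fun.round(1))
```

```text
grip [ 0.55470642 -0.24673986  0.22094793]
[-1.03732533e-02  1.91122722e-22 -6.98755002e-02 -3.13759765e-03] pitch deg nose-down -0.5943436319956031 [-0.6 -0.4  0.3  0.1  0.9  3.1 -0.6 -1.9  0.6 -2.1  0.   0.6]
```

```bash
python3 -m pendant '0 0 -15 -5 0.1 0 -0.5;0 0 -40 -8 0.3 0 -1.2;0 0 -75 -10 0.4 0 -2;0 0 -115 -10 0.6 0 -3;0 0 -155 -10 0.8 0 -4.2;0 0 -195 -10 1 0 -5.5;0 0 -235 -10 1.2 0 -6.6;0 0 -275 -10 1.4 0 -7.7;0 5 -315 -8 1.5 0 -8.5;0 10 -355 -6 1.7 0 -9.5;0 15 -395 -2 1.9 0 -10.5;0 20 -435 4 2.1 0 -11.5;0 25 -470 15 2.3 0 -12.4;0 29 -505 25 2.4 0 -13.2;0 32 -530 35 2.5 0 -14;0 34 -546 45 2.6 0 -14.4;0 35 -556 50 2.6 0 -14.5;0 35 -556 52 2.6 0 -14.5;0 35 -556 52 2.6 0 -14.5'; python3 go.py j; python3 crop.py j_scene 380 180 160 150 4 j1;python3 crop.py j_top 170 160 120 130 4.6 j2
```

```text
time_s: 14.65
position: [0.6434, 0.3033, 0.1571]
eef_rot: [3.141, -0.175, 0.181]
ft_force: [0.1, -1.4, -1.4]
width: 0.0159
t 14.65 q [ 0.444  0.552  1.597 -0.062  0.824  1.872] p [0.6434 0.3033 0.1571] rot [ 3.141 -0.175  0.181] f [ 0.1 -1.4 -1.4] w 0.0159
```

View pics/j1.png

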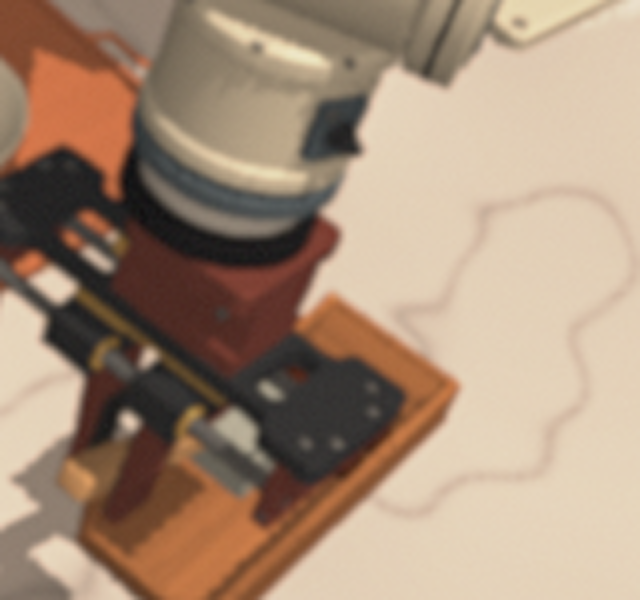

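View pics/j2.png

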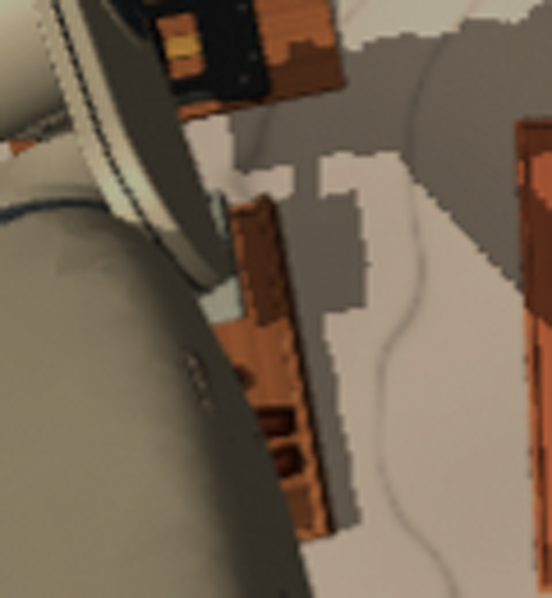

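Run:
```python
from h import *
import pickle
from plant import telemetry
o=show();S=pickle.load(open("s.pkl","rb"))
Rt=Ro.from_euler('xyz',o["eef_rot"]).as_matrix(); g=o["position"]-PZ*Rt[:,2]
yaw=.181
o3=g-Ro.from_euler('z',yaw).as_matrix()@[.103,0,.060]; print("scoop origin",o3)
for z in (0,.0025):
  print(proj(S["top"],T(o3[:2],yaw,[[-.036,-.031,z]],o3[2])), "meas",240/4.6+170,318/4.6+160)
  print(proj(S["top"],T(o3[:2],yaw,[[-.036,-.031,.016]],o3[2])))
print(proj(S["scene"],T(o3[:2],yaw,[[.131,0,.076]],o3[2])),"meas",78/4+380,480/4+180)
print(T([.4828,.2746],.181,[.058,0,0]))
```

```text
t 14.75 q [ 0.444  0.552  1.596 -0.062  0.824  1.872] p [0.6437 0.3033 0.1576] rot [ 3.141 -0.176  0.18 ] f [ 0.2 -0.3 -2.2] w 0.0157
scoop origin [0.53914389 0.28418018 0.11599256]
[[223.84290598 228.25917607]] meas 222.17391304347825 229.1304347826087
[[222.63460476 227.61855746]]
[[223.65622271 228.16019624]] meas 222.17391304347825 229.1304347826087
[[222.63460476 227.61855746]]
[[398.04827394 299.07597797]] meas 399.5 300.0
[[0.53985252 0.28504077 0.        ]]
```

```bash
python3 -m pendant '0 -2 0 12 0 0 0;0 -5 0 30 0 0 0;0 -9 0 50 0 0 0;0 -12 0 67 0 0 0;0 -14.5 0 82 0 0 0;0 -16.5 0 92 0 0 0;0 -17.5 0 99 0 0 0;0 -18 0 102 0 0 0;0 -18 0 102 0 0 0'; python3 go.py k; python3 crop.py k_scene 380 220 160 130 5 k1;python3 crop.py k_top 170 160 120 130 4.6 k2
```

```text
time_s: 15.88
position: [0.644, 0.3034, 0.0542]
eef_rot: [3.141, -0.176, 0.18]
ft_force: [0.3, -0.1, -0.9]
width: 0.0158
t 15.875 q [ 0.444  0.689  1.633 -0.076  0.65   1.89 ] p [0.644  0.3034 0.0542] rot [ 3.141 -0.176  0.18 ] f [ 0.3 -0.1 -0.9] w 0.0158
```

View pics/k1.png

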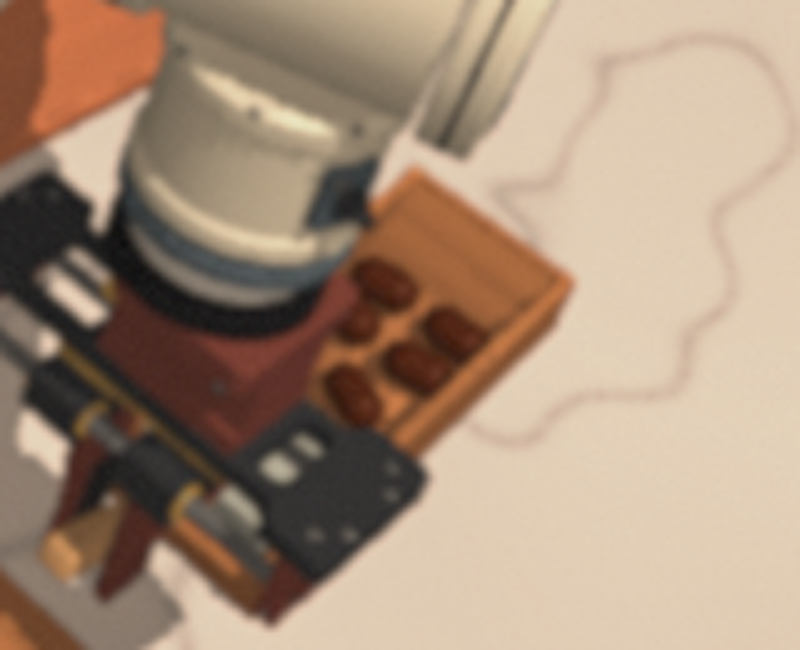

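View pics/k2.png

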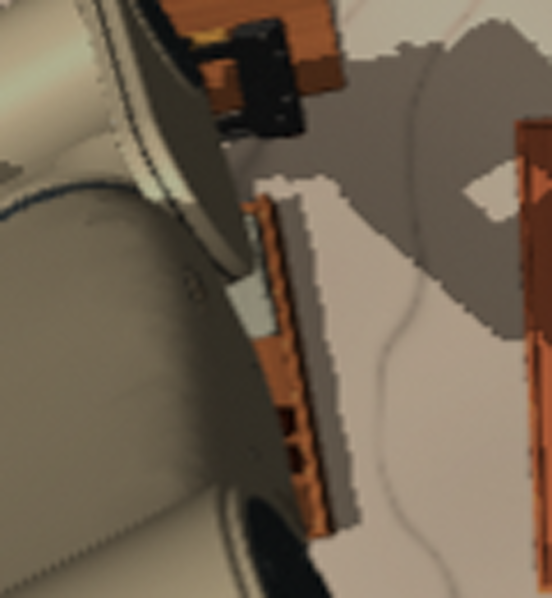

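```bash
python3 -m pendant '0 -0.5 0 3 0 0 0;0 -0.9 0 5 0 0 0;0 -1.1 0 6 0 0 0;0 -1.1 0 6 0 0 0'
python3 - <<'E'
from h import *
show()
E
```

```text
time_s: 16.48
position: [0.6441, 0.3035, 0.0484]
eef_rot: [-3.142, -0.177, 0.18]
ft_force: [-0.6, 0.0, -0.5]
width: 0.0157
t 16.475 q [ 0.444  0.698  1.634 -0.077  0.64   1.892] p [0.6441 0.3035 0.0484] rot [-3.142 -0.177  0.18 ] f [-0.6  0.  -0.5] w 0.0157
```

```bash
python3 -m pendant '0 -4 -1 0 0 0.5 0;0 -8 -2 -0.7 0 0.5 0;0 -13 -3 -1.5 0 0.5 0;0 -18 -4 -2.4 0 0.5 0;0 -23 -4 -3.2 0 0.5 0;0 -28 -4 -4.1 0 0.5 0;0 -33 -4 -5 0 0.5 0;0 -38 -4 -5.9 0 0.5 0;0 -43 -4 -6.8 0 0.5 0;0 -48 -4 -7.6 0 0.5 0;0 -53 -4 -8.5 0 0.5 0;0 -58 -4 -9.4 0 0.5 0;0 -58 -4 -9.4 0 0.5 0'; python3 go.py l; python3 crop.py l_scene 380 220 160 130 5 l1;python3 crop.py l_top 170 160 120 130 4.6 l2
```

```text
time_s: 18.1
position: [0.5856, 0.2971, 0.048]
eef_rot: [-3.141, -0.187, 0.18]
ft_force: [1.9, 0.4, 5.3]
width: 0.0159
t 18.1 q [ 0.477  0.638  1.772 -0.102  0.556  1.949] p [0.5856 0.2971 0.048 ] rot [-3.141 -0.187  0.18 ] f [1.9 0.4 5.3] w 0.0159
```

View pics/l1.png

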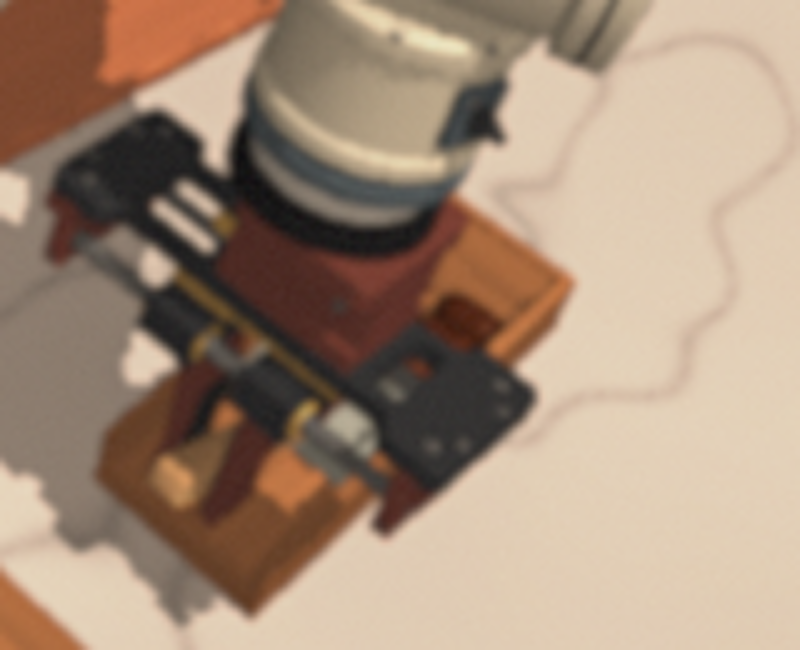

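View pics/l2.png

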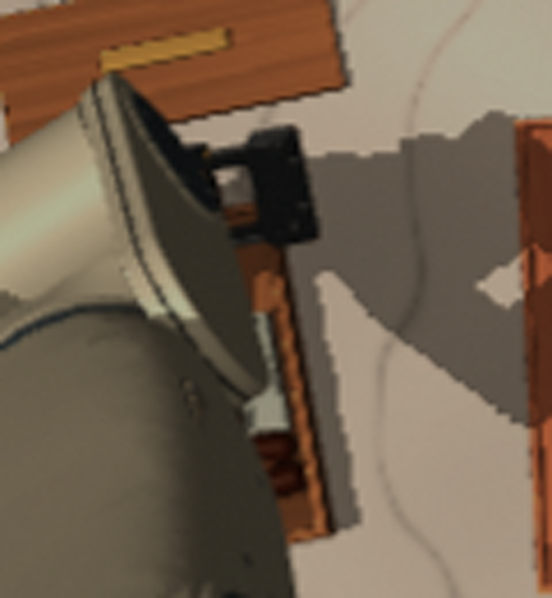

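```bash
python3 -m pendant '0 -3 0 -0.5 0 0 0;0 -6 1 -1 0 0 0;0 -9 3 -1.5 0 0 0;0 -12 5 -2.1 0 0 0;0 -15 7 -2.6 0 0 0;0 -18 5 -3.1 0 0 0;0 -21 3 -3.6 0 0 0;0 -24 0 -4.2 0 0 0;0 -26 -1 -4.5 0 0 0;0 -28 2 -4.9 0 0 0;0 -30 5 -5.2 0 0 0;0 -31 7 -5.4 0 0 0;0 -32 4 -5.6 0 0 0;0 -33 2 -5.7 0 0 0;0 -33 3 -5.7 0 0 0'; python3 go.py m; python3 crop.py m_scene 380 220 160 130 5 m1;python3 crop.py m_top 170 160 120 130 4.6 m2
```

```text
time_s: 20.08
position: [0.553, 0.2879, 0.0477]
eef_rot: [-3.141, -0.186, 0.181]
ft_force: [1.6, 1.7, 7.3]
width: 0.0157
t 20.075 q [ 0.489  0.605  1.847 -0.114  0.514  1.973] p [0.553  0.2879 0.0477] rot [-3.141 -0.186  0.181] f [1.6 1.7 7.3] w 0.0157
```

View pics/m1.png

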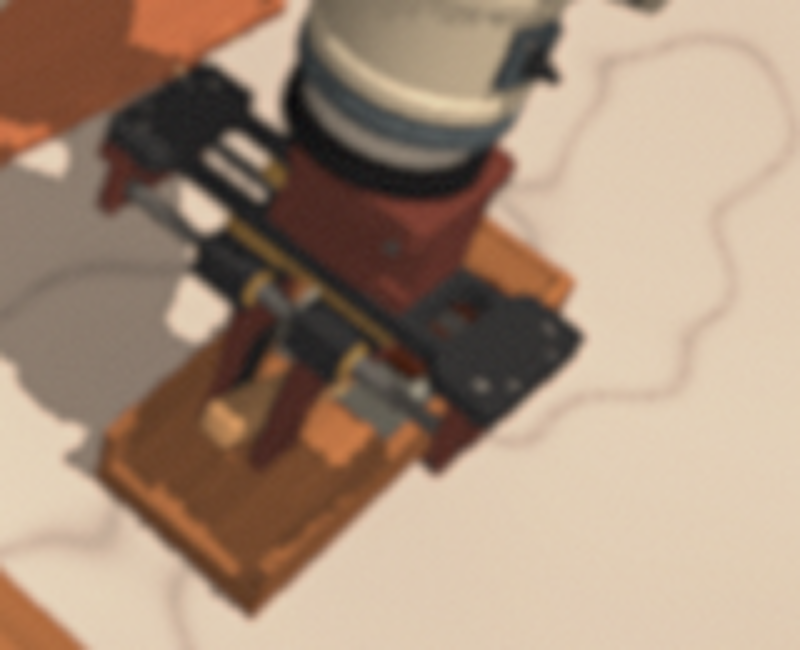

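View pics/m2.png

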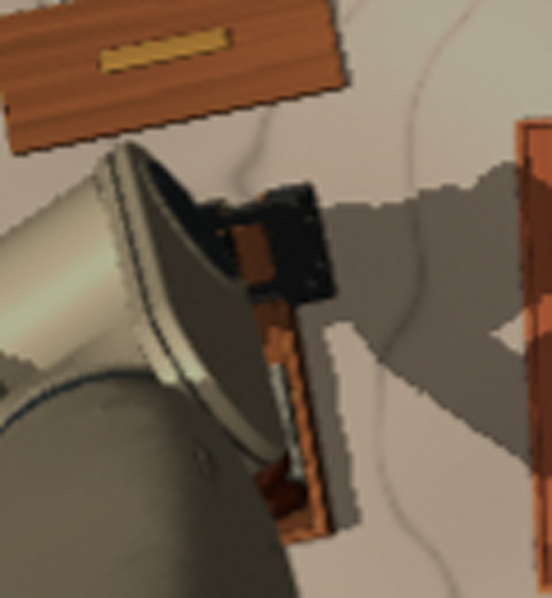

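```bash
cat > plan.py <<'E'
from h import *
def cur():
    from plant import telemetry
    o=telemetry.get_obs(); R0=Ro.from_euler('xyz',o["eef_rot"]).as_matrix(); return o,R0
def row(o,R0,yaw,th,dpiv,piv,dyaw=0,a=None):
    """rotate scoop nose-down by th(deg) about scoop point piv (scoop frame), shift pivot by dpiv (scoop-yaw frame, m)"""
    Z=Ro.from_euler('z',yaw).as_matrix(); g=o["position"]-PZ*R0[:,2]
    P=g+Z@(np.array(piv)-np.array([.103,0,.060]))
    ax=Z@[0,-1,0]; Rr=Ro.from_rotvec(np.radians(th)*ax).as_matrix()
    p=P+Z@np.array(dpiv)+Rr@(o["position"]-P)
    t=R0.T@(p-o["position"])*1e3; w=np.degrees(Ro.from_matrix(R0.T@Rr@R0).as_rotvec())
    return "%.1f %.1f %.1f %.1f %.1f %.1f"%(*t,*w)
E
python3 - <<'E'
from plan import *
o,R0=cur(); print(o["position"],o["ft_force"])
for th in (5,10,15,20,25):
    rise=72*np.sin(np.radians(th)); nose=-70.5-.7*rise/1.07; rear=nose+72*np.cos(np.radians(th))
    print(th,row(o,R0,.181,-th,((rear-1.5)*1e-3,0,.0005),(.036,0,0)))
E
```

```text
[0.55302736 0.28792806 0.04772562] [1.78852511 1.63889579 7.15553492]
5 -2.1 0.0 5.5 -0.0 -5.0 0.0
10 -5.4 0.0 11.6 -0.0 -10.0 0.0
15 -9.7 0.0 17.7 -0.0 -15.0 0.0
20 -15.1 0.0 23.7 -0.0 -20.0 0.0
25 -21.5 0.0 29.7 -0.0 -25.0 0.0
```

```bash
python3 -m pendant '0 -1 0 2.7 0 -2.5 0;0 -2.1 0 5.5 0 -5 0;0 -3.7 0 8.5 0 -7.5 0;0 -5.4 0 11.6 0 -10 0;0 -7.5 0 14.6 0 -12.5 0;0 -9.7 0 17.7 0 -15 0;0 -12.3 0 20.7 0 -17.5 0;0 -15 0 23.7 0 -20 0;0 -15 0 23.7 0 -20 0'; python3 go.py n; python3 crop.py n_scene 380 220 160 130 5 n1;python3 crop.py n_top 170 160 120 130 4.6 n2
```

```text
time_s: 21.3
position: [0.5429, 0.2858, 0.0213]
eef_rot: [-3.142, 0.164, 0.18]
ft_force: [4.0, 0.6, 5.7]
width: 0.0155
t 21.3 q [0.444 0.739 1.631 0.053 0.93  1.799] p [0.5429 0.2858 0.0213] rot [-3.142  0.164  0.18 ] f [4.  0.6 5.7] w 0.0155
```

View pics/n1.png

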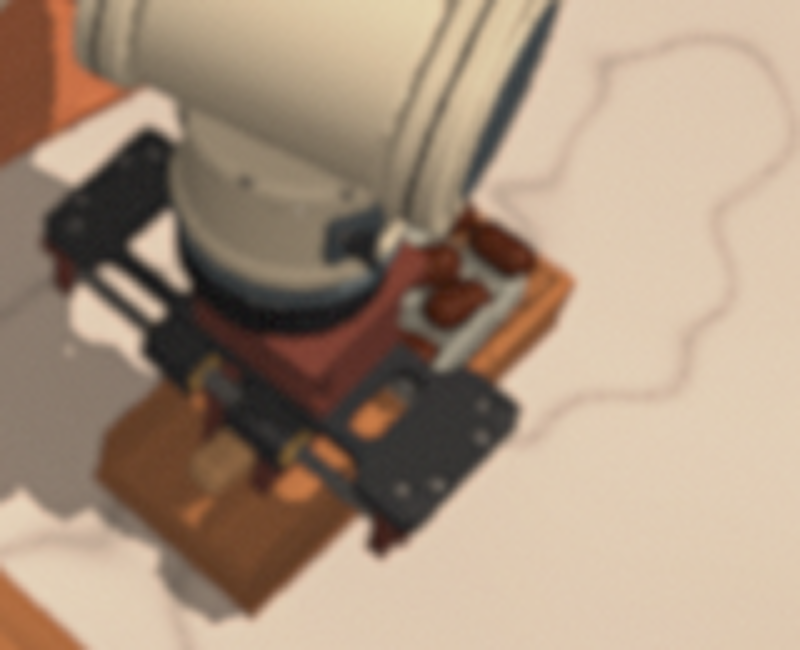

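View pics/n2.png

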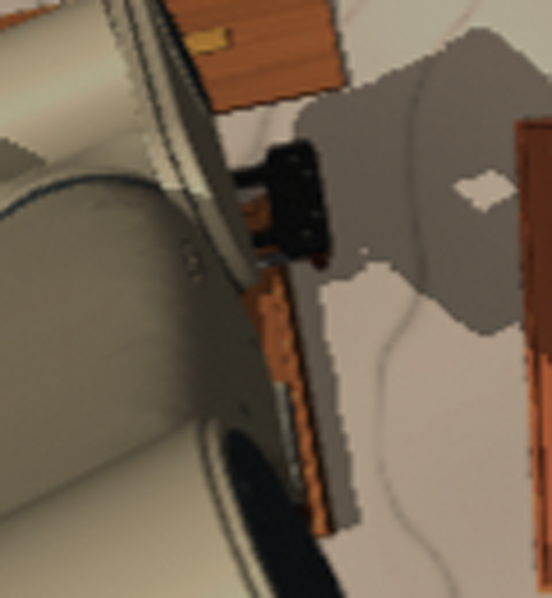

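```bash
python3 crop.py n_scene 445 250 60 50 13 n3
```

```text
(no output)
```

View pics/n3.png

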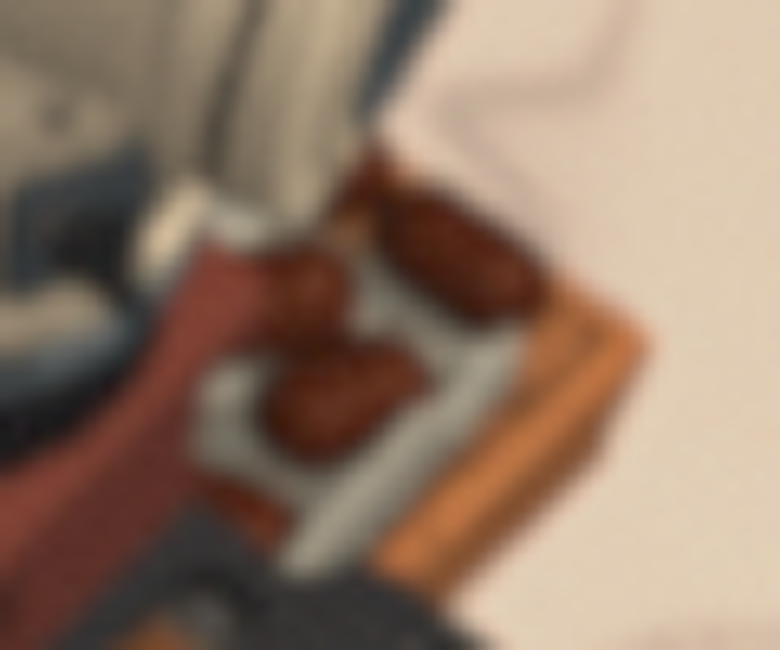

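```bash
python3 -m pendant '0 -0.2 0 -1 0 0 0;0 2.5 0 -2 0 0 0;0 5.5 0 -2.7 0 0 0;0 8.5 0 -3.3 0 0 0;0 11.5 0 -3.8 0 0 0;0 14.5 0 -4.3 0 0 0;0 17.5 0 -4.8 0 0 0;0 20.5 0 -5.3 0 0 0;0 24 0 -6 0 0 0;0 24 0 -6 0 0 0'; python3 go.py o; python3 crop.py o_scene 430 240 80 65 10 o1
```

```text
time_s: 22.65
position: [0.5673, 0.2903, 0.0236]
eef_rot: [-3.141, 0.162, 0.18]
ft_force: [-0.6, -0.7, -1.5]
width: 0.0158
t 22.65 q [0.434 0.761 1.573 0.05  0.966 1.794] p [0.5673 0.2903 0.0236] rot [-3.141  0.162  0.18 ] f [-0.6 -0.7 -1.5] w 0.0158
```

View pics/o1.png

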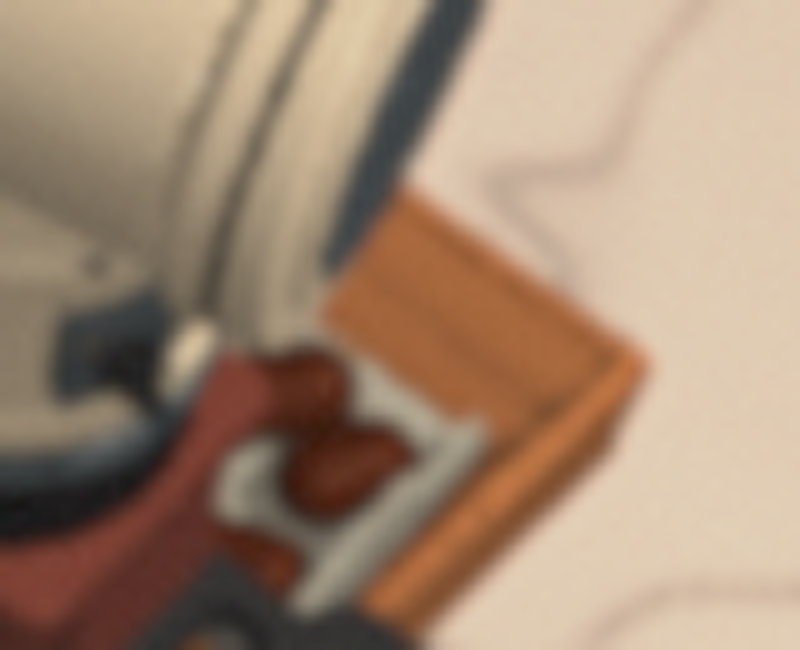

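```bash
python3 -m pendant '0 -0.3 0 -2 0 0 0;0 -1 0 -6 0 0 0;0 -2 0 -13 0 0 0;0 -4 0 -24 0 0 0;0 -6 0 -36 0 0 0;0 -8 0 -50 0 0 0;0 -10.5 0 -65 0 0 0;0 -13 0 -80 0 0 0;0 -16 0 -95 0 0 0;0 -18 0 -108 0 0 0;0 -20 0 -120 0 0 0;0 -21 0 -126 0 0 0;0 -21 0 -128 0 0 0;0 -21 0 -128 0 0 0'; python3 go.py p; python3 crop.py p_scene 400 180 120 140 5 p1;python3 crop.py p_top 170 160 120 130 4.6 p2
```

```text
time_s: 24.5
position: [0.5668, 0.2901, 0.153]
eef_rot: [3.142, 0.163, 0.18]
ft_force: [-0.3, 0.1, -2.2]
width: 0.0158
t 24.5 q [0.434 0.591 1.535 0.044 1.174 1.805] p [0.5668 0.2901 0.153 ] rot [3.142 0.163 0.18 ] f [-0.3  0.1 -2.2] w 0.0158
```

View pics/p1.png

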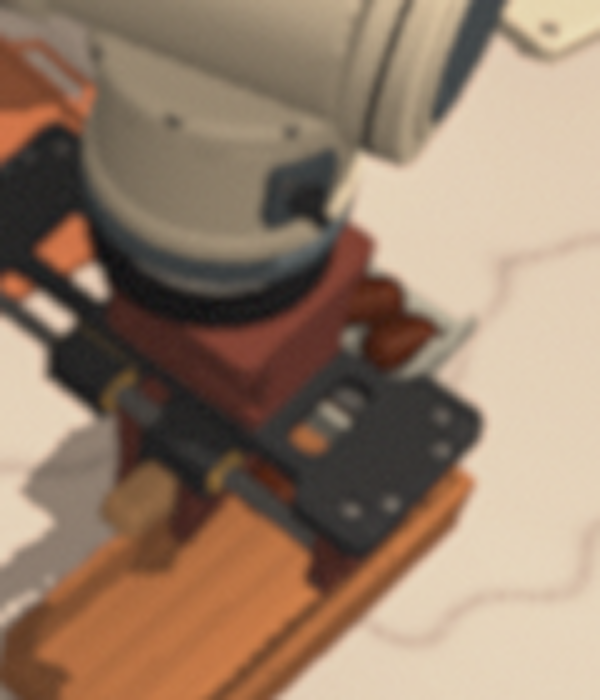

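View pics/p2.png

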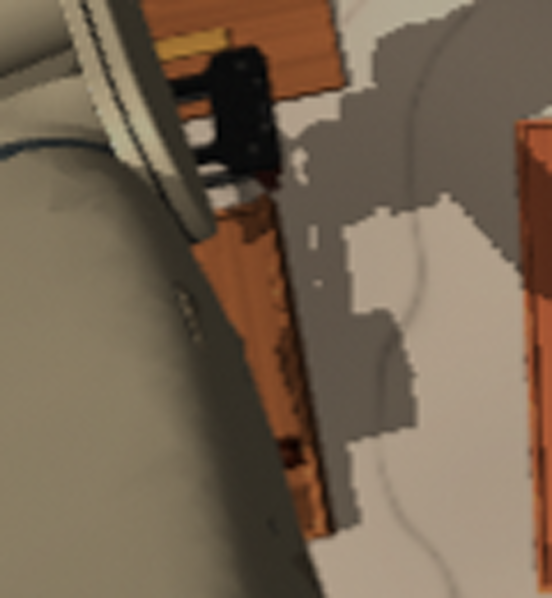

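```bash
cat > pour.py <<'E'
from ik import *
dish=np.array([.5075,-.018]); A=np.radians(10.3)
def pose(th,psi,nz,back,zshift=0):
    t=np.radians(th); R=scoop_tool((0,0,0),psi,t,0)[1]@np.diag([1,-1,-1])
    nose=np.r_[dish+back*np.array([np.cos(psi),np.sin(psi)]),nz]
    return scoop_tool(nose-R@np.array([-.036,0,0]),psi,t,A)
E
python3 - <<'E'
from pour import *
o=show(); q=o["joint_pos"]
for psi in (1.2,1.4):
    for th,nz,b in ((-20,.14,.02),(0,.11,.02),(20,.09,.02),(40,.08,.02),(60,.075,.02)):
        p,R=pose(th,psi,nz,b); qq,e=ik(p,R,q); 
        if th==-20: rel(p,R,o)
        q=qq; print(psi,th,p.round(3),q.round(2),round(e,4))
E
```

```text
t 24.6 q [0.434 0.591 1.535 0.044 1.174 1.805] p [0.5667 0.29   0.1527] rot [3.141 0.164 0.18 ] f [-0.4  0.5 -3.2] w 0.0158
tx ty tz -21.5 149.3 26.2  r -9.7 -0.3 -57.6
1.2 -20 [0.568 0.139 0.13 ] [ 0.29  0.53  1.71 -0.16  1.01  0.75] 0.0
1.2 0 [0.566 0.133 0.152] [0.13 0.42 1.85 0.22 0.8  0.35] 0.0
1.2 20 [0.558 0.112 0.178] [-0.09  0.37  1.96  0.74  0.8  -0.25] 0.0
1.2 40 [0.545 0.077 0.203] [-0.33  0.43  2.03  1.11  1.03 -0.74] 0.0
1.2 60 [0.527 0.033 0.219] [-0.54  0.58  2.04  1.25  1.36 -1.05] 0.0
tx ty tz -51.3 134.7 31.1  r -11.6 -0.3 -68.9
1.4 -20 [0.536 0.148 0.13 ] [ 0.33  0.49  1.8  -0.18  0.95  0.61] 0.0
1.4 0 [0.535 0.142 0.152] [0.14 0.4  1.89 0.24 0.82 0.15] 0.0
1.4 20 [0.531 0.12  0.178] [-0.09  0.38  1.95  0.7   0.9  -0.39] 0.0
1.4 40 [0.525 0.083 0.203] [-0.33  0.46  1.97  0.98  1.16 -0.78] 0.0
1.4 60 [0.517 0.036 0.219] [-0.52  0.62  1.94  1.1   1.47 -1.02] 0.0
```

```bash
python3 -m pendant '0 -1 4 0 -0.3 0 -1.6;0 -1.5 10 0 -0.6 0 -4;0 -2 18 1 -1.2 0 -7;0 -3 28 2 -1.8 0 -11;0 -5 38 3 -2.5 0 -15;0 -6 49 5 -3.2 0 -19;0 -8 60 7 -4 0 -23;0 -10 71 9 -4.6 0 -27.5;0 -12 82 11 -5.4 0 -32;0 -14 93 14 -6 0 -36;0 -16 104 16 -6.8 -0.1 -40;0 -17 115 19 -7.5 -0.2 -44;0 -19 125 21 -8.1 -0.2 -48;0 -20 134 23 -8.7 -0.3 -51.5;0 -21 141 25 -9.2 -0.3 -54.5;0 -21.5 146 26 -9.5 -0.3 -56.5;0 -21.5 149 26 -9.7 -0.3 -57.6;0 -21.5 149 26 -9.7 -0.3 -57.6;0 -21.5 149 26 -9.7 -0.3 -57.6'; python3 go.py q; python3 crop.py q_scene 300 130 160 130 5 q1;python3 crop.py q_top 180 140 200 150 4 q2
```

```text
time_s: 26.98
position: [0.5684, 0.1389, 0.1306]
eef_rot: [3.141, 0.17, 1.199]
ft_force: [0.6, -0.6, -2.1]
width: 0.0157
t 26.975 q [ 0.29   0.531  1.711 -0.158  1.01   0.753] p [0.5684 0.1389 0.1306] rot [3.141 0.17  1.199] f [ 0.6 -0.6 -2.1] w 0.0157
```

View pics/q1.png

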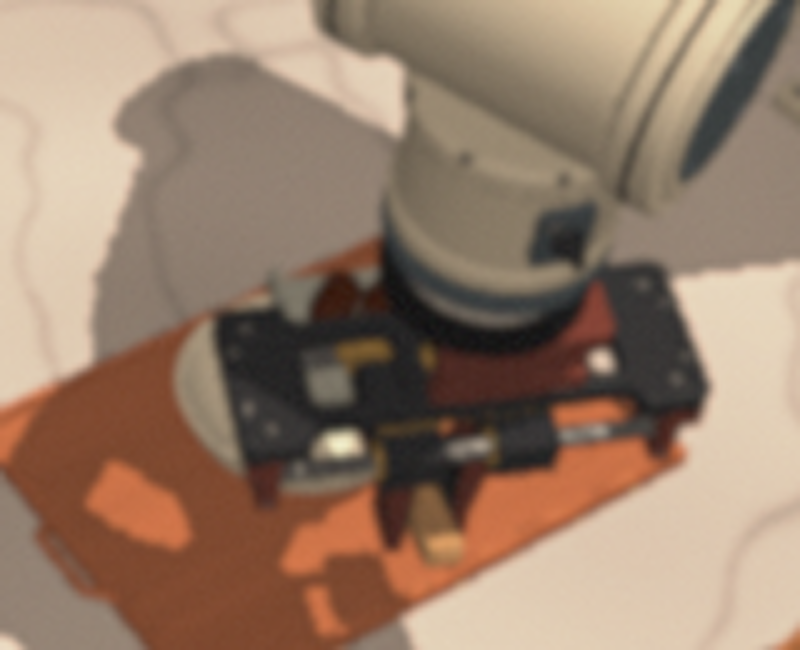

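View pics/q2.png

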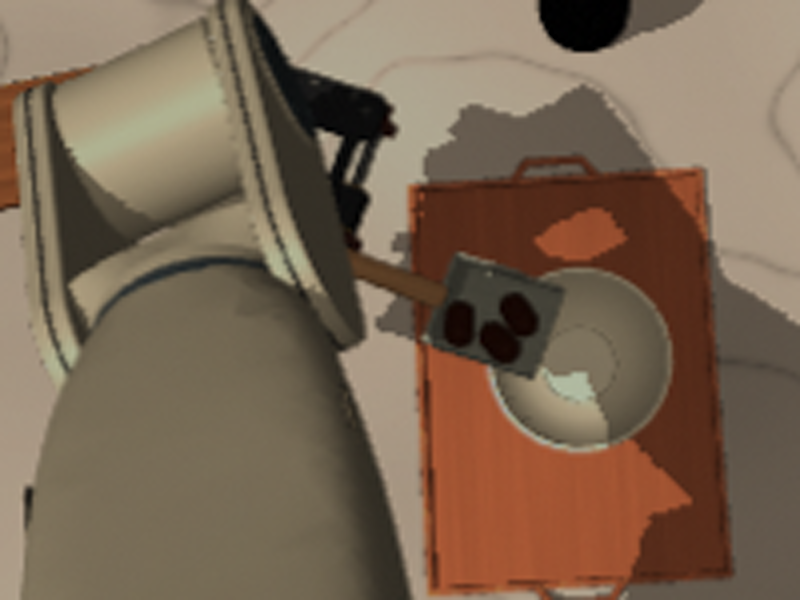

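Run:
```python
from pour import *
import pickle
S=pickle.load(open("s.pkl","rb"));s=S["top"]
D=lambda l:np.array(l)/4+[180,140]
print("dish",back(s,D((581,359.5)),.049))
# nose floor corners: right edge of pan
o=show()
Rt=Ro.from_euler('xyz',o["eef_rot"]).as_matrix();g=o["position"]-PZ*Rt[:,2]
th=np.radians(-20)
R=Ro.from_euler('z',1.199).as_matrix()@np.array([[np.cos(th),0,-np.sin(th)],[0,1,0],[np.sin(th),0,np.cos(th)]])
P=np.array([[-36,31,0],[-36,-31,0],[36,-31,27],[36,31,27],[-36,0,0]])*1e-3
W=(P-[.103,0,.06])@R.T+g
print(W.round(3)); print((proj(s,W)-[180,140])*4,"vs nose (535,380),(565,292) rear (458,253),(428,342)")
```

```text
dish [ 0.50471758 -0.0202434 ]
t 27.075 q [ 0.29   0.531  1.711 -0.158  1.01   0.753] p [0.5684 0.139  0.1306] rot [3.141 0.17  1.2  ] f [ 0.1 -0.2 -2.3] w 0.0161
[[ 0.486  0.012  0.14 ]
 [ 0.543 -0.01   0.14 ]
 [ 0.571  0.062  0.141]
 [ 0.514  0.084  0.141]
 [ 0.515  0.001  0.14 ]]
[[534.57665153 376.04575603]
 [567.06198898 286.28907373]
 [455.75482517 246.36563213]
 [422.4081411  335.61633793]
 [550.88690674 330.97910549]] vs nose (535,380),(565,292) rear (458,253),(428,342)
```

Run:
```python
from pour import *
dish[:]=[.5065,-.019]
o=show()
for th,nz,b in ((-15,.125,.02),(-10,.11,.02),(-5,.095,.02),(0,.082,.02),(5,.072,.02),(10,.068,.02),(15,.066,.02),(20,.065,.02),(25,.065,.02),(30,.065,.02),(35,.065,.02),(40,.065,.02),(45,.065,.02),(50,.065,.02),(55,.065,.02),(60,.065,.02)):
    print(th,end=" ");rel(*pose(th,1.2,nz,b),o)
```

```text
t 27.075 q [ 0.29   0.531  1.711 -0.158  1.01   0.753] p [0.5684 0.139  0.1306] rot [3.141 0.17  1.2  ] f [ 0.1 -0.2 -2.3] w 0.0161
-15 tx ty tz -1.0 -0.4 2.5  r 0.0 5.0 -0.0
-10 tx ty tz -1.5 -0.4 4.7  r 0.0 10.0 -0.0
-5 tx ty tz -3.1 -0.4 7.2  r 0.0 15.0 -0.0
0 tx ty tz -6.1 -0.4 8.1  r 0.0 20.0 -0.0
5 tx ty tz -10.5 -0.4 6.6  r 0.0 25.0 -0.0
10 tx ty tz -17.0 -0.4 -0.2  r 0.0 30.0 -0.0
15 tx ty tz -24.7 -0.4 -8.4  r 0.0 35.0 -0.0
20 tx ty tz -33.5 -0.4 -16.8  r 0.0 40.0 -0.0
25 tx ty tz -43.2 -0.4 -25.3  r 0.0 45.0 -0.0
30 tx ty tz -53.6 -0.4 -33.0  r 0.0 50.0 -0.0
35 tx ty tz -64.6 -0.4 -39.8  r 0.0 55.0 -0.0
40 tx ty tz -76.2 -0.4 -45.6  r 0.0 60.0 -0.0
45 tx ty tz -88.2 -0.4 -50.3  r 0.0 65.0 -0.0
50 tx ty tz -100.6 -0.4 -54.0  r 0.0 70.0 -0.0
55 tx ty tz -113.3 -0.4 -56.5  r 0.0 75.0 -0.0
60 tx ty tz -126.2 -0.3 -58.0  r 0.0 80.0 -0.0
```

```bash
python3 -m pendant '0 -0.5 0 1.2 0 2.5 0;0 -1 0 2.5 0 5 0;0 -1.2 0 3.6 0 7.5 0;0 -1.5 0 4.7 0 10 0;0 -2.3 0 6 0 12.5 0;0 -3.1 0 7.2 0 15 0;0 -4.6 0 7.7 0 17.5 0;0 -6.1 0 8.1 0 20 0;0 -8.3 0 7.4 0 22.5 0;0 -10.5 0 6.6 0 25 0;0 -13.7 0 3.2 0 27.5 0;0 -17 0 -0.2 0 30 0;0 -20.8 0 -4.3 0 32.5 0;0 -24.7 0 -8.4 0 35 0;0 -29 0 -12.6 0 37.5 0;0 -33.5 0 -16.8 0 40 0;0 -33.5 0 -16.8 0 40 0'; python3 go.py r; python3 crop.py r_scene 300 130 160 130 5 r1;python3 crop.py r_top 260 170 120 100 6 r2
```

```text
time_s: 29.2
position: [0.5572, 0.1103, 0.1528]
eef_rot: [-3.141, -0.528, 1.199]
ft_force: [-0.7, -0.6, -1.8]
width: 0.0153
t 29.2 q [-0.094  0.416  1.975  0.781  0.759 -0.304] p [0.5572 0.1103 0.1528] rot [-3.141 -0.528  1.199] f [-0.7 -0.6 -1.8] w 0.0153
```

View pics/r2.png

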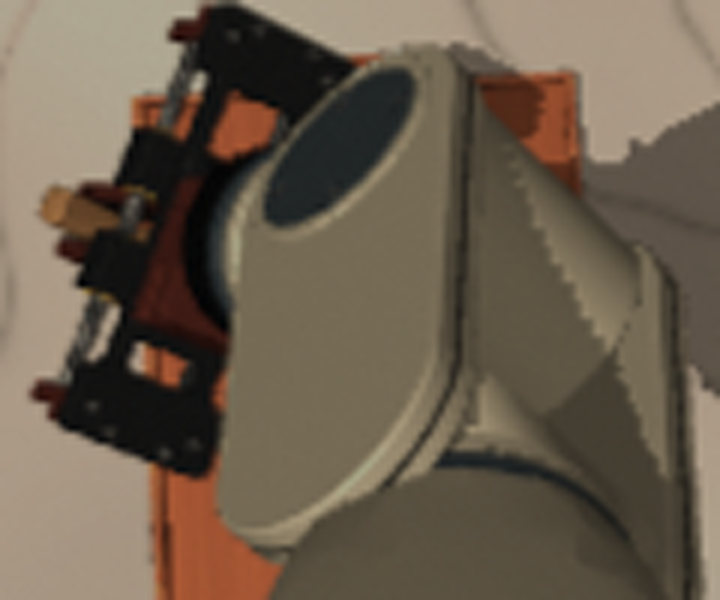

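Run:
```python
from pour import *
dish[:]=[.5065,-.019]
o=show()
for th in (25,30,35,40,45,50,55,60,65): print(th,end=" ");rel(*pose(th,1.2,.065,.02),o)
```

```text
t 29.3 q [-0.092  0.416  1.974  0.781  0.758 -0.303] p [0.5575 0.1108 0.1528] rot [ 3.141 -0.528  1.2  ] f [ 0.2  0.  -2.4] w 0.0157
25 tx ty tz -1.9 -0.5 -12.8  r 0.0 5.1 -0.0
30 tx ty tz -4.9 -0.5 -25.3  r 0.0 10.1 -0.0
35 tx ty tz -9.1 -0.5 -37.6  r 0.0 15.1 -0.0
40 tx ty tz -14.2 -0.5 -49.5  r 0.0 20.1 -0.0
45 tx ty tz -20.4 -0.5 -60.8  r 0.0 25.1 -0.0
50 tx ty tz -27.6 -0.5 -71.6  r 0.0 30.1 -0.0
55 tx ty tz -35.6 -0.4 -81.7  r 0.0 35.1 -0.0
60 tx ty tz -44.6 -0.4 -91.1  r 0.0 40.1 -0.0
65 tx ty tz -54.3 -0.4 -99.7  r 0.0 45.1 -0.0
```

View pics/r1.png

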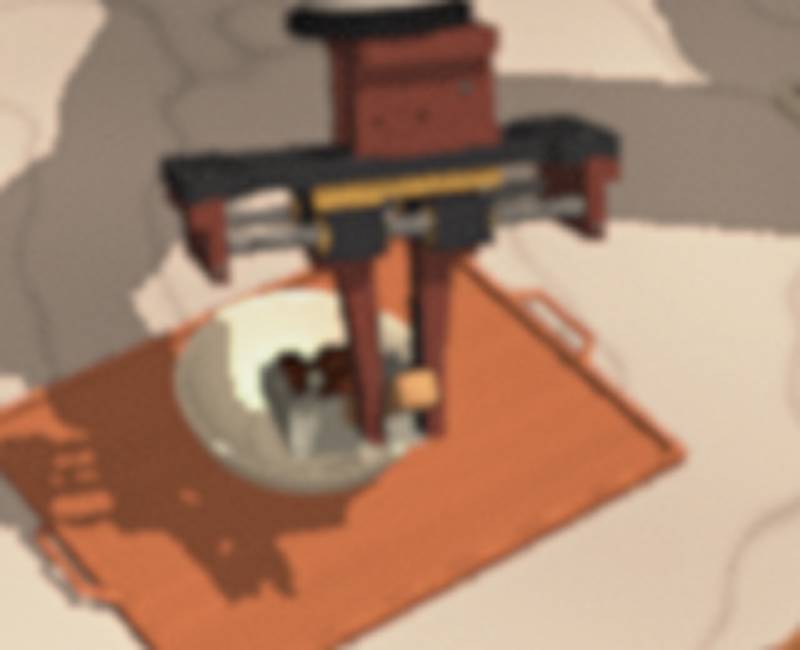

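```bash
python3 -m pendant '0 -1 0 -6.4 0 2.5 0;0 -1.9 0 -12.8 0 5 0;0 -3.3 0 -19 0 7.5 0;0 -4.9 0 -25.3 0 10 0;0 -7 0 -31.5 0 12.5 0;0 -9.1 0 -37.6 0 15 0;0 -11.6 0 -43.5 0 17.5 0;0 -14.2 0 -49.5 0 20 0;0 -17.3 0 -55.2 0 22.5 0;0 -20.4 0 -60.8 0 25 0;0 -24 0 -66.2 0 27.5 0;0 -27.6 0 -71.6 0 30 0;0 -35.6 0 -81.7 0 35 0;0 -35.6 0 -81.7 0 35 0;0 -35.6 0 -81.7 0 35 0'; python3 go.py t; python3 crop.py t_scene 300 130 160 130 5 t1
```

```text
time_s: 31.18
position: [0.5316, 0.0442, 0.2052]
eef_rot: [-3.142, -1.136, 1.2]
ft_force: [-0.2, 0.9, -1.5]
width: 0.0161
t 31.175 q [-0.493  0.556  2.042  1.236  1.263 -1.002] p [0.5316 0.0442 0.2052] rot [-3.142 -1.136  1.2  ] f [-0.2  0.9 -1.5] w 0.0161
```

View pics/t1.png

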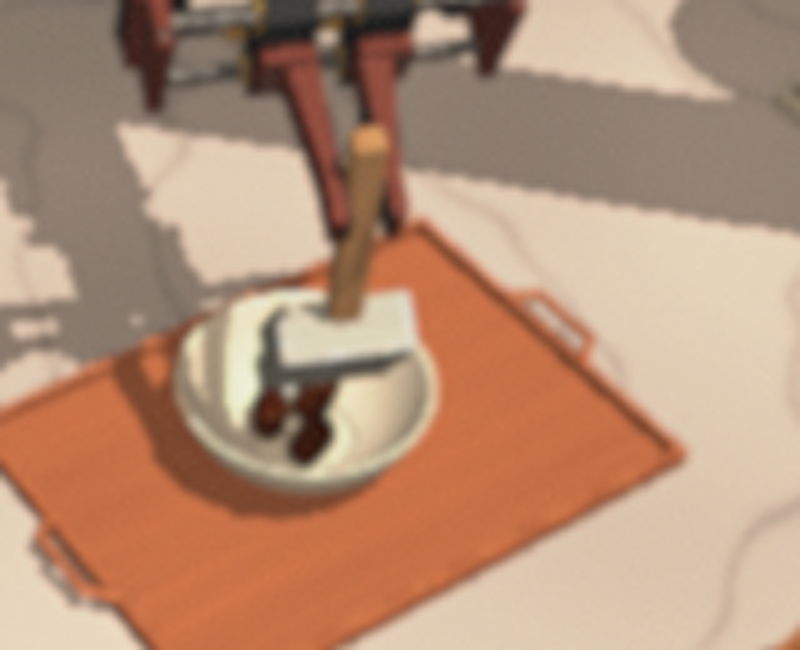

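```bash
python3 -m pendant '0 3 0 -1.5 0 0 0;0 9 0 -4 0 0 0;0 18 0 -8.5 0 0 0;0 30 0 -14 0 0 0;0 45 0 -21 0 0 0;0 60 0 -28 0 0 0;0 72 0 -34 0 0 0;0 72 0 -34 0 0 0'; python3 go.py u; python3 crop.py u_scene 300 110 160 130 5 u1
```

```text
time_s: 32.28
position: [0.5316, 0.0436, 0.2865]
eef_rot: [3.134, -1.137, 1.208]
ft_force: [0.3, 0.0, -1.9]
width: 0.0159
t 32.275 q [-0.494  0.399  2.019  1.189  1.327 -0.83 ] p [0.5316 0.0436 0.2865] rot [ 3.134 -1.137  1.208] f [ 0.3  0.  -1.9] w 0.0159
```

View pics/u1.png

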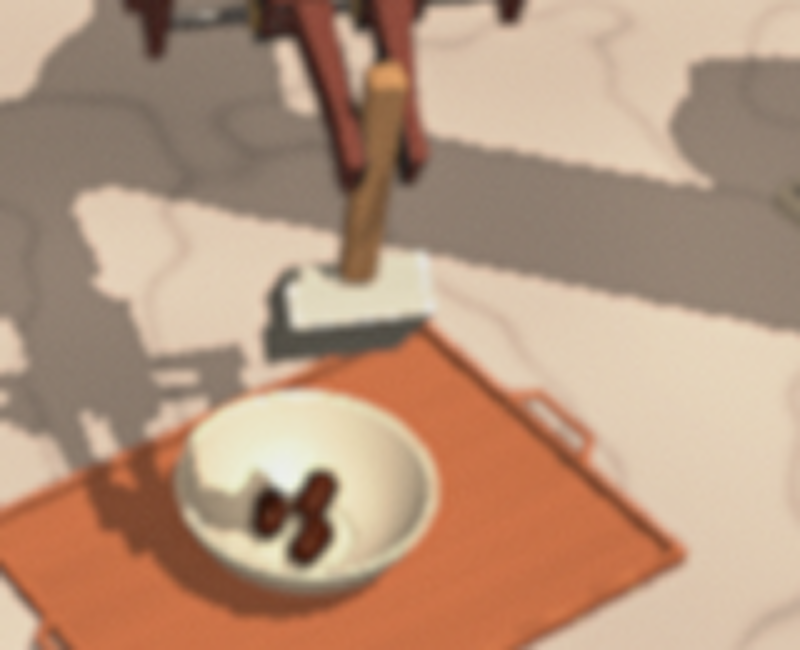

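Run:
```python
from pour import *
o=show();q=o["joint_pos"]
for pos,yaw in (((.46,-.07,.2),.55),((.455,-.235,.12),-.08)):
    p,R=scoop_tool(pos,yaw,0,A); print(p); rel(p,R,o); q,e=ik(p,R,q); print(q.round(2),e)
```

```text
t 32.375 q [-0.494  0.401  2.02   1.189  1.326 -0.831] p [0.5312 0.0439 0.2852] rot [ 3.139 -1.137  1.203] f [ 0.1  0.3 -1.9] w 0.0156
[ 0.55066053 -0.01441556  0.24160135]
tx ty tz -59.5 39.2 -24.6  r -23.6 -52.8 30.7
[-0.11  0.23  1.88  0.14  0.9   0.83] 1.1102230246251565e-14
[ 0.56100348 -0.24349842  0.16160135]
tx ty tz -220.5 131.6 -181.2  r -46.4 -46.9 60.1
[-0.46  0.41  1.83  0.1   0.74  1.12] 1.8355304411163327e-10
```

```bash
python3 -m pendant '0 -4 3 -2 -1.5 -3.5 2;0 -9 6 -4 -3.5 -8 4.6;0 -15 10 -6 -6 -13.2 7.7;0 -21 14 -9 -8.3 -18.5 10.7;0 -27 18 -11 -10.6 -23.8 13.8;0 -33 22 -13.5 -13 -29 16.9;0 -39 25.5 -16 -15.3 -34.3 20;0 -45 29.5 -18.5 -17.7 -39.6 23;0 -51 33.5 -21 -20 -45 26;0 -56 37 -23 -22 -49.5 28.8;0 -59.5 39 -24.6 -23.6 -52.8 30.7;0 -59.5 39 -24.6 -23.6 -52.8 30.7;0 -59.5 39 -24.6 -23.6 -52.8 30.7'; python3 go.py v
python3 - <<'E'
from pour import *
o=show();q=o["joint_pos"]
for pos,yaw in (((.455,-.235,.08),-.08),):
    p,R=scoop_tool(pos,yaw,0,A); print(p); rel(p,R,o)
E
python3 crop.py v_scene 280 110 200 160 4 v1
```

```text
time_s: 34.0
position: [0.5498, -0.0141, 0.2409]
eef_rot: [-3.139, -0.18, 0.55]
ft_force: [-0.3, 0.1, -2.0]
width: 0.0155
t 34.0 q [-0.11   0.23   1.879  0.144  0.897  0.828] p [ 0.5498 -0.0141  0.2409] rot [-3.139 -0.18   0.55 ] f [-0.3  0.1 -2. ] w 0.0155
t 34.1 q [-0.111  0.229  1.879  0.143  0.897  0.829] p [ 0.5499 -0.0145  0.2412] rot [-3.139 -0.18   0.549] f [ 0.3 -0.8 -2. ] w 0.0154
[ 0.56100348 -0.24349842  0.12160135]
tx ty tz -129.7 201.3 97.6  r -6.6 0.0 35.5
```

View pics/v1.png

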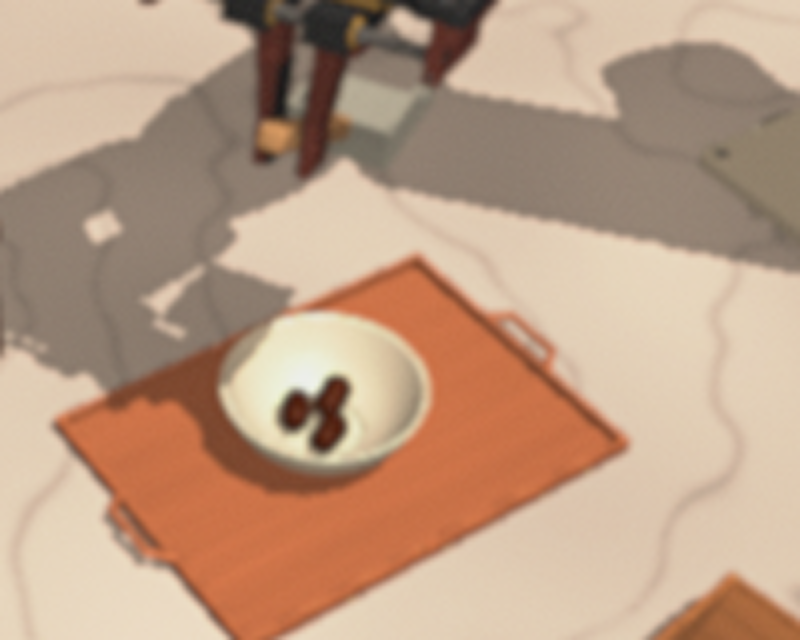

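```bash
python3 -m pendant '0 -6 10 1 -0.3 0 1.8;0 -16 25 2 -0.8 0 4.5;0 -30 46 5 -1.5 0 8;0 -45 70 10 -2.3 0 12.4;0 -60 94 18 -3 0 16.6;0 -75 118 30 -3.8 0 20.8;0 -90 142 45 -4.6 0 25;0 -105 164 62 -5.3 0 29;0 -118 184 80 -6 0 32.5;0 -126 196 91 -6.4 0 34.6;0 -129.7 201 97.6 -6.6 0 35.5;0 -129.7 201 97.6 -6.6 0 35.5;0 -129.7 201 97.6 -6.6 0 35.5'; python3 go.py w; python3 crop.py w_scene 240 80 160 120 5 w1
```

```text
time_s: 35.72
position: [0.5611, -0.2429, 0.1221]
eef_rot: [3.141, -0.18, -0.08]
ft_force: [-0.4, -0.0, -1.3]
width: 0.0155
t 35.725 q [-0.462  0.473  1.847  0.108  0.657  1.109] p [ 0.5611 -0.2429  0.1221] rot [ 3.141 -0.18  -0.08 ] f [-0.4 -0.  -1.3] w 0.0155
```

View pics/w1.png

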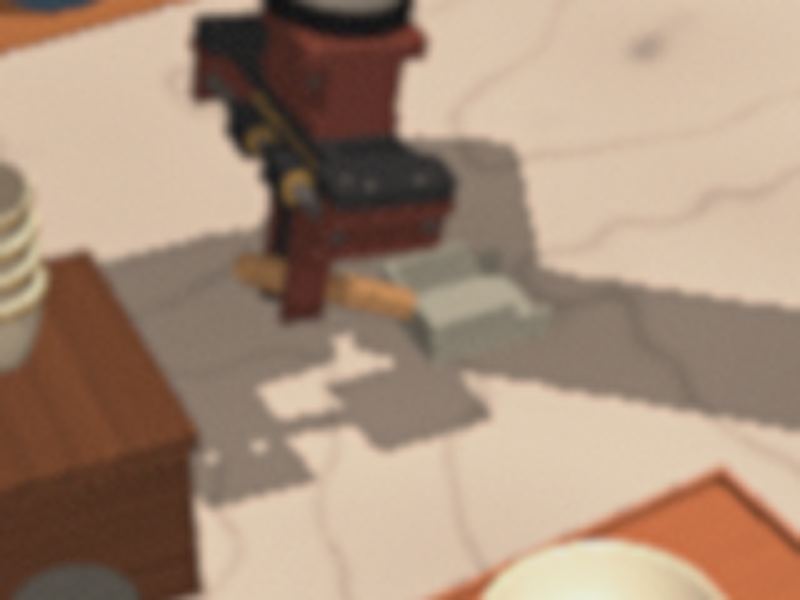

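```bash
python3 -m pendant '0 -2 0 10 0 0 0;0 -5 0 26 0 0 0;0 -8 0 44 0 0 0;0 -10.5 0 58 0 0 0;0 -12.5 0 68 0 0 0;0 -13.5 0 74 0 0 0;0 -13.9 0 76.5 0 0 0;0 -14.1 0 78 0 0 0;0 -14.2 0 78.7 0 0 0;0 -14.2 0 78.7 0 0 0'; python3 -c "
from h import *
show()"
```

```text
time_s: 37.08
position: [0.5615, -0.243, 0.0426]
eef_rot: [3.141, -0.181, -0.08]
ft_force: [-1.1, -0.2, -1.8]
width: 0.0158
t 37.075 q [-0.461  0.604  1.87   0.137  0.503  1.074] p [ 0.5615 -0.243   0.0426] rot [ 3.141 -0.181 -0.08 ] f [-1.1 -0.2 -1.8] w 0.0158
```

```bash
python3 -m pendant '0 -0.1 0 0.8 0 0 0;0 -0.2 0 1.4 0 0 0;0 -0.3 0 1.8 0 0 0;0 -0.3 0 1.8 0 0 0'; python3 go.py x; python3 crop.py x_scene 240 80 160 120 5 x1
```

```text
time_s: 37.58
position: [0.5623, -0.2433, 0.0415]
eef_rot: [3.14, -0.182, -0.08]
ft_force: [0.9, 0.8, 4.5]
width: 0.0158
t 37.575 q [-0.461  0.606  1.869  0.138  0.5    1.073] p [ 0.5623 -0.2433  0.0415] rot [ 3.14  -0.182 -0.08 ] f [0.9 0.8 4.5] w 0.0158
```

View pics/x1.png

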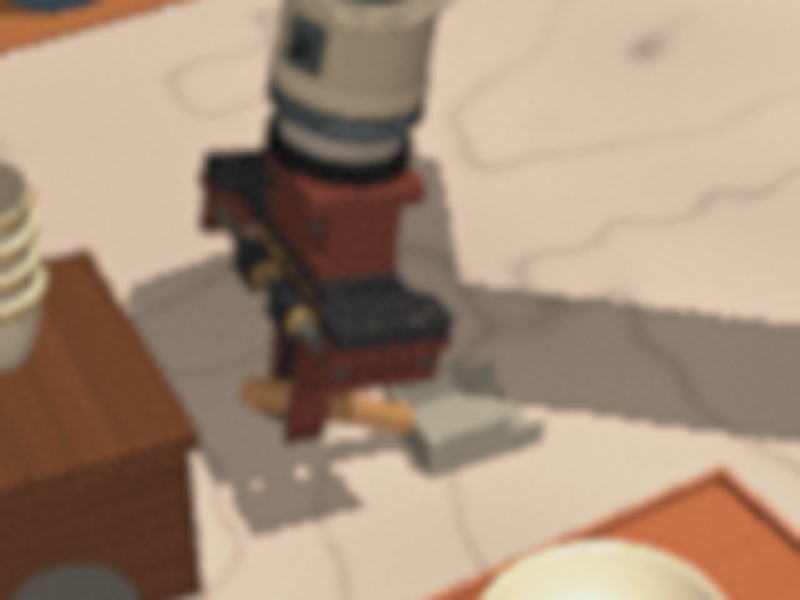

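On the marble (4.5 N upward). I'll release and withdraw upward.

```bash
python3 -m pendant '0.2 0 0 0 0 0 0;0.5 0 0 0 0 0 0;0.5 0 0 0 0 0 0;0.5 0 0 0 0 0 0;0.5 0 0 -8 0 0 0;0.5 0 0 -25 0 0 0;0.5 0 0 -55 0 0 0;0.5 0 0 -95 0 0 0;0.5 0 0 -140 0 0 0;0.5 0 0 -180 0 0 0;0.5 0 0 -180 0 0 0'; python3 go.py y
cp pics/y_scene.png pics/y1.png; python3 crop.py y_scene 170 80 330 270 2.4 y1; python3 crop.py y_top 160 100 300 200 2.6 y2
```

```text
time_s: 39.05
position: [0.5311, -0.2413, 0.2233]
eef_rot: [3.137, -0.189, -0.079]
ft_force: [-0.1, -0.3, -1.0]
width: 0.044
t 39.05 q [-0.484  0.288  1.847  0.095  0.832  1.109] p [ 0.5311 -0.2413  0.2233] rot [ 3.137 -0.189 -0.079] f [-0.1 -0.3 -1. ] w 0.044
```

View pics/y1.png

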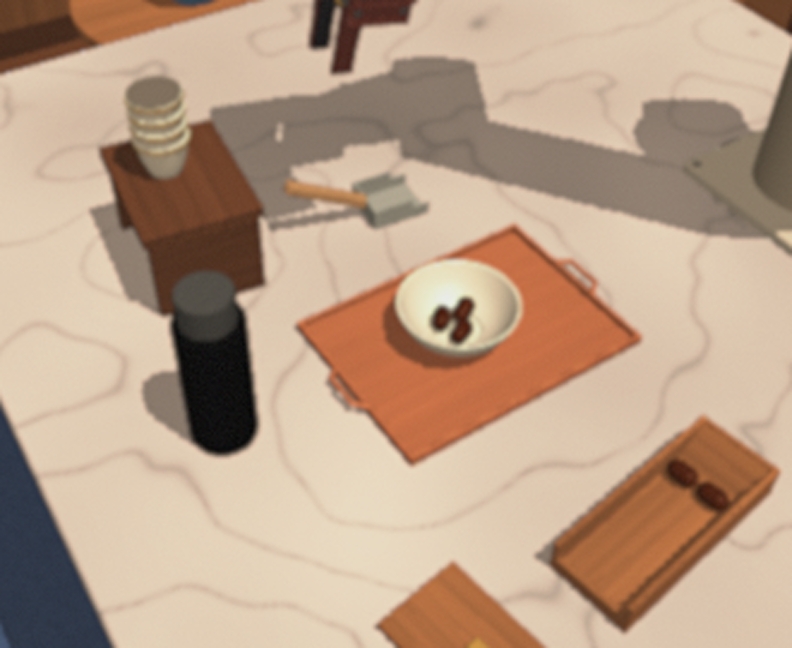

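View pics/y2.png

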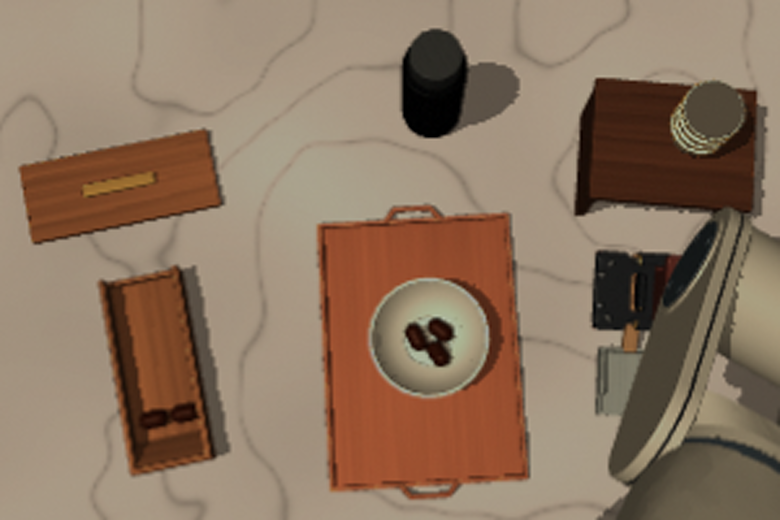

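The two pictures show three dates in the dish (top crop (430,340)) and two in the box at (168,415). The scoop lies flat and upright on the marble, and nothing else has moved. Handing in.

```bash
python3 -c "
from plant import job
print(job.hand_in())"
```

```text
the job is handed in; nothing more can be done
None
```

I served three dates in one scoop, and the job is handed in at about 39 s of the 72 s allowed.

I pulled the scoop out from under the shelf and laid it flat on the marble, then took it again at its grip point. I pushed it to the ramp, tilted it nose-up and lifted three dates. I tipped them from about 15 mm above the rim into the dish and laid the scoop right way up on the marble, by the shelf and well away from the box. The gripper is open and clear of everything.

**Last checks:** the final pictures show three dates in the upright dish on its tray and two left in the box. The flask, cups and lid look as they did at the start.

**Forces:** the highest reading I took was about 7 N, while pushing in the box. I read forces only between moves, so a brief peak within one could have been missed.

**What I could not see:** the arm hid the pan and the dates for part of the scooping and tipping. The scoop's nose also measured up to about 4 mm off its predicted place above the box, which still left enough room to enter.

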